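# Sort bolts by length into the roll-top store

### The job

Roll the tambour door of the bench store fully back, then sort every loose T-head bolt lying on the bench at your right by length: lay each one lengthwise (front to back) and flat in the gauge tray whose slot just fits it, the shortest slot that takes it. Then roll the tambour shut until it is fully down, leaving the magnet and the pliers where they are.

Things in the scene. Friction and masses are not known exactly. Their poses are not given: they have to be found in the camera images.
- cabinet: Fixed grey roll-top store, 302 deep (x) x 454 wide (y) x 181 mm high; -x is its front. Origin on the bench under the track's axis (along y, 30 mm up). Half-round end cheeks, radius 151, inner faces at y = +-215. Behind x = 28 a closed hood takes the door. A 30 mm high sill stands at x = -145 to -138; behind it three gauge trays side by side on the 12 mm floor.
- tambour (a joint): Angle (rad) of the segmented aluminium tambour door (13 slats, outer radius 145 mm) round the track's axis: 0 = fully closed, down on the sill; 1.5 = fully open, rolled back into the hood. It stays wherever it is left (friction); moving it takes some 2 to 6 N at the handle.
- tambour_handle (a point): Middle of the door's pull: round dark steel bar, 12 mm diameter, 110 mm long along the cabinet's y, on a stem at each end, 42 mm out from the lowest slat. At door angle q it is at x = -187 cos(q + 0.07), z = 30 + 187 sin(q + 0.07) mm in the cabinet's frame. It can be pinched from above, one finger between bar and slats, and turns in the grip.
- tray_short: Fixed steel gauge tray in the store, 116 (x, front to back) x 118 mm (y), walls 18 mm high; origin at the centre of its underside, 12 mm above the bench; axes as the cabinet's. Floor 4 mm above the origin; slot 68 mm long along x, between dark end blocks as high as the walls, 112 mm wide: for up to two 60 mm bolts side by side. The trays stand in any order.
- tray_medium: Fixed steel gauge tray in the store, 116 (x, front to back) x 118 mm (y), walls 18 mm high; origin at the centre of its underside, 12 mm above the bench; axes as the cabinet's. Floor 4 mm above the origin; slot 88 mm long along x, between dark end blocks as high as the walls, 112 mm wide: for up to two 80 mm bolts side by side. The trays stand in any order.
- tray_long: Fixed steel gauge tray in the store, 116 (x, front to back) x 118 mm (y), walls 18 mm high; origin at the centre of its underside, 12 mm above the bench; axes as the cabinet's. Floor 4 mm above the origin; slot 108 mm long along x, between dark end blocks as high as the walls, 112 mm wide: for up to two 100 mm bolts side by side. The trays stand in any order.
- bolt_short1: Loose steel T-head clamping bolt, 60 mm long overall, shank 16 mm diameter, flat bar head 36 mm wide (y), 16 high (z), 12 thick, about 130 g; origin on the shank's axis at half length, 8 mm above what it lies on; x along the bolt, head at -x. On the bench at the robot's right, or absent. Belongs in tray_short.
- bolt_short2: Loose steel T-head clamping bolt, 60 mm long overall, shank 16 mm diameter, flat bar head 36 mm wide (y), 16 high (z), 12 thick, about 130 g; origin on the shank's axis at half length, 8 mm above what it lies on; x along the bolt, head at -x. On the bench at the robot's right, or absent. Belongs in tray_short.
- bolt_medium1: Loose steel T-head clamping bolt, 80 mm long overall, shank 16 mm diameter, flat bar head 36 mm wide (y), 16 high (z), 12 thick, about 160 g; origin on the shank's axis at half length, 8 mm above what it lies on; x along the bolt, head at -x. On the bench at the robot's right, or absent. Belongs in tray_medium.
- bolt_medium2: Loose steel T-head clamping bolt, 80 mm long overall, shank 16 mm diameter, flat bar head 36 mm wide (y), 16 high (z), 12 thick, about 160 g; origin on the shank's axis at half length, 8 mm above what it lies on; x along the bolt, head at -x. On the bench at the robot's right, or absent. Belongs in tray_medium.
- bolt_long1: Loose steel T-head clamping bolt, 100 mm long overall, shank 16 mm diameter, flat bar head 36 mm wide (y), 16 high (z), 12 thick, about 190 g; origin on the shank's axis at half length, 8 mm above what it lies on; x along the bolt, head at -x. On the bench at the robot's right, or absent. Belongs in tray_long.
- bolt_long2: Loose steel T-head clamping bolt, 100 mm long overall, shank 16 mm diameter, flat bar head 36 mm wide (y), 16 high (z), 12 thick, about 190 g; origin on the shank's axis at half length, 8 mm above what it lies on; x along the bolt, head at -x. On the bench at the robot's right, or absent. Belongs in tray_long.
- weld_magnet: Bystander: red welding magnet lying on the bench, 64 x 88 x 19 mm, origin at the centre of its underside.
- combination_pliers: Bystander: red-handled pliers lying on the bench, 172 x 55 x 13 mm, origin at the centre of the underside.

How it is judged:
On the way, in this order (a step that is already met when the one before it is completed fails the run):
1. the tambour door is rolled back (beyond 1.3 rad) (value of joint tambour above 1.3 rad), for 0.2 s.
2. every bolt present lies flat and lengthwise in its own gauge tray (x of bolt_short1 in the frame of tray_short between -0.02 and 0.02 m and y of bolt_short1 in the frame of tray_short between -0.055 and 0.055 m and z of bolt_short1 in the frame of tray_short between 0.006 and 0.019 m and angle between the x axis of each of bolt_short1, bolt_short2 and the x axis of tray_short, either way round below 0.3 rad and linear speed of each of bolt_short1, bolt_short2, bolt_medium1, bolt_medium2, bolt_long1, bolt_long2 below 0.03 m/s and x of bolt_short2 in the frame of tray_short between -0.02 and 0.02 m and y of bolt_short2 in the frame of tray_short between -0.055 and 0.055 m and z of bolt_short2 in the frame of tray_short between 0.006 and 0.019 m and x of bolt_medium1 in the frame of tray_medium between -0.02 and 0.02 m and y of bolt_medium1 in the frame of tray_medium between -0.055 and 0.055 m and z of bolt_medium1 in the frame of tray_medium between 0.006 and 0.019 m and angle between the x axis of each of bolt_medium1, bolt_medium2 and the x axis of tray_medium, either way round below 0.3 rad and x of bolt_medium2 in the frame of tray_medium between -0.02 and 0.02 m and y of bolt_medium2 in the frame of tray_medium between -0.055 and 0.055 m and z of bolt_medium2 in the frame of tray_medium between 0.006 and 0.019 m and x of bolt_long1 in the frame of tray_long between -0.02 and 0.02 m and y of bolt_long1 in the frame of tray_long between -0.055 and 0.055 m and z of bolt_long1 in the frame of tray_long between 0.006 and 0.019 m and angle between the x axis of each of bolt_long1, bolt_long2 and the x axis of tray_long, either way round below 0.3 rad and x of bolt_long2 in the frame of tray_long between -0.02 and 0.02 m and y of bolt_long2 in the frame of tray_long between -0.055 and 0.055 m and z of bolt_long2 in the frame of tray_long between 0.006 and 0.019 m), for 0.2 s.
At the end, for the whole second after the job is handed in: The tambour is shut (within 0.05 rad) and every bolt present lies at rest in the tray of its length: within 20 mm of its centre front to back and 55 mm sideways, flat on its floor (origin 6 to 19 mm above the tray's underside), within 0.3 rad of front-to-back (all of step 2 and value of joint tambour below 0.05 rad); the robot touches nothing.
It fails at once if the welding magnet is moved by more than 30 mm (distance of weld_magnet from where it was at the start of the episode above 0.03 m).
It fails at once if the pliers is moved by more than 30 mm (distance of combination_pliers from where it was at the start of the episode above 0.03 m).
Of bolt_short1, bolt_short2, bolt_medium1, bolt_medium2, bolt_long1, bolt_long2 only 3 to 5 are there at a start; the rules pass over those that are not, and their reading is None.
At some moment in a run one of bolt_short1, bolt_short2, bolt_medium1, bolt_medium2, bolt_long1, bolt_long2 may be knocked a few centimetres aside while the robot is not near it.
Once in a run the grip may slacken for a moment while it holds something.
It also fails if it takes over 210 s, if anything falls off the work surface, if the arm or the gripper's body presses on something with over 40 N, if the wrist force passes 120 N, or if a joint passes its speed limit or range.

### The arm

A 6-joint arm with a two-finger parallel gripper is mounted at the origin on a cart in front of the work surface, level with it; the furniture and walls round the work are solid. World frame = base frame: x ahead of the robot, y to its left, z up, the work surface at z = 0. Lengths are in m, angles in rad, forces in N, time in s.
With the tool pointing down it reaches from about 0.35 to 1 m from the base axis. Payload 7.1 kg.
Tool frame: the origin (TCP) lies at the very end of the fingers, on their centre line; the grasp point (between the pads) lies 19 mm behind it; z points along the fingers, y is the line along which they close (so a half turn about z gives the same grasp; the last joint's range is limited). The gripper opens to 85 mm and grips with 20 to 120 N. Pads are 22 mm wide; open, the fingers measure 114 mm over their backs; the gripper's body (76 mm by 85 mm) begins 54 mm behind the grasp point. The pads swing forward as they close: fully open they stand 13 mm farther back than shut.
Start: joints at [1.211, 0.423, 1.63, -0, 1.089, -0.019], TCP at [0.209, 0.589, 0.231] pointing down, gripper open.
Joint ranges: [-3, 3], [-0.9, 2.11], [0.09, 2.58], [-1.31, 4.45], [0.11, 2.69], [-2.54, 2.54]. Speed limits (rad/s): [2.39, 2.39, 3.01, 3.14, 3.14, 3.14].

### API

Orientations are given as a unit quaternion [x, y, z, w].
In Python, from workcell import bot, optics, sign_off gives the robot as it stands (bot), with the cameras (optics) and the job as plain functions.
- The arm moves only by the tool advance, called after "Request:" in YAML: its name, and indented under it one key for each argument. Schema: {"type":"object","properties":{"increments":{"type":"array","items":{"type":"array","items":{"type":"number"},"minItems":6,"maxItems":6},"minItems":1,"maxItems":10},"jaw":{"type":"number"},"squeeze":{"type":"number"},"only":{"type":"string"},"quiet":{"type":"boolean"},"lines":{"type":"string"}},"required":["increments"],"additionalProperties":false}. increments is a list of rows, 1 to 10 of them, each of 6 numbers: dx, dy, dz in m, then a rotation vector rx, ry, rz in rad; each row shifts and turns the commanded pose from where the row before left it, along the tool's axes as they then stand; what a row does not reach is not made up. A row lasts 1/8 s, in which the tool goes at most 0.0625 m and 0.188 rad, less where a joint would pass 70% of its speed; a pose out of reach is approached as far as the arm can. jaw is the finger opening in m, set as the call begins (left out keeps the last). The fingers move at their own pace and stop on an object; squeeze is the grip in N (left out, the last holds). Time passes only in rows, so rows that do not move let the fingers close. The tool returns the time, the measured TCP pose, the force, the opening and the grip force at its end. only (a regular expression) keeps the lines of the reply that match it, lines (a string "A,B") keeps lines A to B, and quiet returns only ok. Input that does not fit is refused with a message, and nothing moves.
- bot.sense(): the state, without advancing time (a new reading comes with each control period).
- optics.get_image(name): name is "side" or "top" or "wrist"; returns the picture (384x512x3 uint8, blue, green, red); there is no depth.
- optics.camera_info(name): a dict with "camera_matrix" (3x3 intrinsics, pixels), "xyz" and "orientation" of the camera in the world. Camera axes: x right, y down, z forward; pixel columns grow to the right and rows downward; lengths in m; the calibration is good to about 2 mm. The wrist camera is an equidistant fisheye: a pixel r from the principal point sees the ray r / f radians off the axis. A picture is of the moment at which its call begins: read the wrist's pose just before it. camera_info takes no time and is no camera call; for the wrist camera it gives the pose at the moment of the call.
- sign_off(): hands the job in; it is judged then, once.
The state is a dict: "t": time; "joint_pos": joint angles; "qd": joint speeds; "tau": joint torques, N m; "tcp_pos": TCP position; "tool_rot": TCP orientation; "ft_force": force on the tool from outside, world axes, zero at the start; "wrist_torque": the same for the moment, N m; "opening": finger opening in m; "grasp_force": force on a finger pad.
Only numpy, scipy, OpenCV 4.12 (cv2) and the standard library are available. Lean on these libraries where they do the work, as an engineer would, in place of code of your own. Each camera call takes 0.05 s, during which the arm holds its last target. There are 200 camera calls.

## Working session

There is one attempt and no reset: what is moved stays moved. The work goes in short steps, Python scripts to look and compute and a tool call to move; the robot and the scene stay as the last step left them, time stands still between calls to the robot, and variables do not carry over. Pictures are saved under pics/ and viewed, at most 14 in all, crops included, and the job is handed in when it is done.

```bash
ls; mkdir -p pics
```

Run:
```python
from workcell import bot, optics, sign_off
import cv2
s=bot.sense();print(s)
for n in("top","side"):
    print(n,optics.camera_info(n)); cv2.imwrite(f"pics/{n}0.png",optics.get_image(n))
```

```text
pics
workcell.py
{'t': 0.0, 'joint_pos': array([ 1.21099227e+00,  4.23811336e-01,  1.63070524e+00,  2.90923948e-06,
        1.08859523e+00, -1.89970790e-02]), 'qd': array([ 0.00272377, -0.00043962, -0.00091945,  0.00022382,  0.0027161 ,
        0.00151545]), 'tau': array([-7.68149803e-04, -5.57407057e+01, -2.81732225e+01,  1.42939254e-05,
        7.49205588e-03,  2.52227039e-06]), 'tcp_pos': array([0.20868394, 0.58854645, 0.23055812]), 'tool_rot': array([ 1.69580623e-01,  9.85516025e-01, -7.45751223e-04, -1.44270948e-04]), 'ft_force': array([0.00370073, 0.49208587, 0.37913405]), 'wrist_torque': array([0.01921322, 0.04126346, 0.01915825]), 'grasp_force': 0.0, 'opening': 0.08571140340156592}
top {'camera_matrix': array([[436.4993908 ,   0.        , 262.43797095],
       [  0.        , 436.4993908 , 196.17252546],
       [  0.        ,   0.        ,   1.        ]]), 'xyz': array([ 0.23732868, -0.04526497,  1.43739572]), 'orientation': array([-0.70147133,  0.70687349, -0.05898995,  0.06919562])}
side {'camera_matrix': array([[475.85156467,   0.        , 255.93138765],
       [  0.        , 475.85156467, 195.21075106],
       [  0.        ,   0.        ,   1.        ]]), 'xyz': array([-0.44839113, -0.05415701,  0.98292069]), 'orientation': array([-0.65247754,  0.65713864, -0.26301188,  0.27067807])}
```

View pics/top0.png

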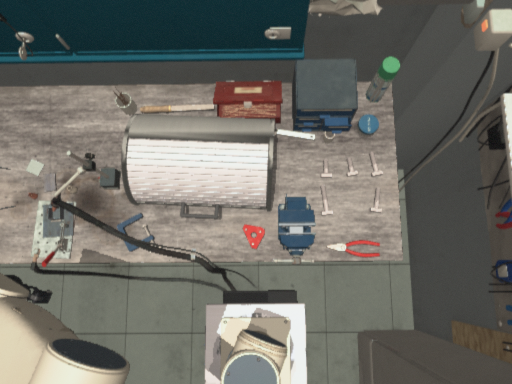

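View pics/side0.png

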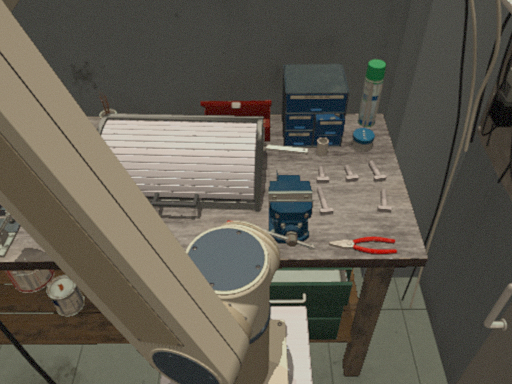

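The top view shows the closed cabinet at about (200,160), with its handle at (201,212). There are five bolts at (325,168), (351,167), (376,164), (326,200) and (377,200). The magnet is at (254,236), the pliers at (355,248) and a vise at (296,225).

Create h.py:
```python
import numpy as np, cv2
from scipy.spatial.transform import Rotation as R
from workcell import bot, optics, sign_off
def proj(n,P):
    c=optics.camera_info(n);K=c["camera_matrix"];p=(np.atleast_2d(P)-c["xyz"])@R.from_quat(c["orientation"]).as_matrix()
    if n=="wrist":
        th=np.arctan2(np.hypot(p[:,0],p[:,1]),p[:,2]);q=p[:,:2]/np.hypot(p[:,0],p[:,1])[:,None]*th[:,None]
        return q*K[0,0]+K[:2,2]
    return (p[:,:2]/p[:,2:])*K[0,0]+K[:2,2]
def ray(n,uv,z):
    c=optics.camera_info(n);K=c["camera_matrix"];q=(np.atleast_2d(uv)-K[:2,2])/K[0,0]
    if n=="wrist":
        r=np.hypot(*q.T)[:,None]+1e-9;d=np.hstack([q/r*np.sin(r),np.cos(r)])
    else: d=np.hstack([q,np.ones((len(q),1))])
    d=d@R.from_quat(c["orientation"]).as_matrix().T
    return c["xyz"]+d*((z-c["xyz"][2])/d[:,2])[:,None]
def tool():
    s=bot.sense();return s["tcp_pos"],R.from_quat(s["tool_rot"]),s
def delta(target,rot=None):
    p,r,s=tool(); d=r.inv().apply(np.array(target)-p)
    w=(r.inv()*rot).as_rotvec() if rot is not None else 0
    print("d",np.round(d,4),"rv",np.round(w,3))
```

Run:
```python
from h import *
im=cv2.imread("pics/top0.png")
a=cv2.resize(im[145:220,310:395],None,fx=5,fy=5,interpolation=cv2.INTER_CUBIC)
b=cv2.resize(im[105:225,110:290],None,fx=2.2,fy=2.2,interpolation=cv2.INTER_CUBIC)
h=max(a.shape[0],b.shape[0]);c=np.zeros((h,a.shape[1]+b.shape[1],3),np.uint8)
c[:a.shape[0],:a.shape[1]]=a;c[:b.shape[0],a.shape[1]:]=b;cv2.imwrite("pics/crop0.png",c);print(c.shape)
for n,uv,z in(("handle",[(182,212),(220,212),(201,207)],.03),("bolts",[(325,168),(351,167),(376,164),(326,200),(377,200)],.008),("mag",[(254,236),(296,225),(355,248)],.0),("vise",[(278,198),(314,198),(278,250),(314,250)],.1)):
    print(n,np.round(ray("top",uv,z),3).tolist())
```

```text
(375, 821, 3)
handle [[0.446, 0.237, 0.03], [0.445, 0.113, 0.03], [0.462, 0.175, 0.03]]
bolts [[0.594, -0.236, 0.008], [0.597, -0.324, 0.008], [0.606, -0.408, 0.008], [0.485, -0.236, 0.008], [0.483, -0.405, 0.008]]
mag [[0.368, 0.003, 0.0], [0.403, -0.136, 0.0], [0.326, -0.327, 0.0]]
vise [[0.477, -0.075, 0.1], [0.476, -0.187, 0.1], [0.316, -0.073, 0.1], [0.315, -0.182, 0.1]]
```

View pics/crop0.png

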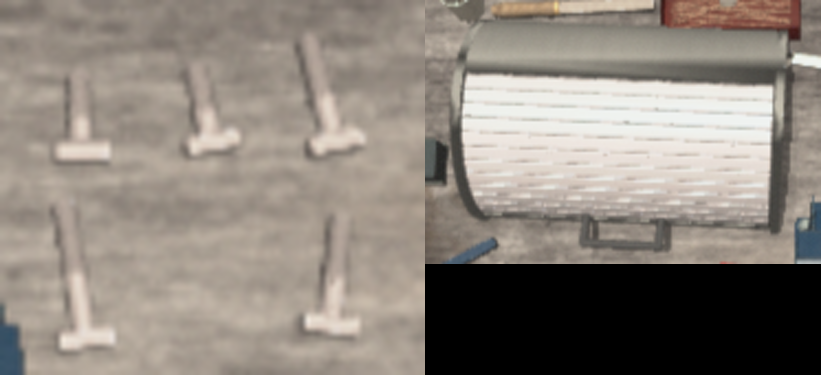

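Run:
```python
from h import *
from scipy.optimize import least_squares
f=lambda u,v:((u-425)/2.2+110,105+v/2.2)
px=np.array([f(583,242),f(668,247),f(469,73),f(772,86)])
M=np.array([[-.1865,.055,.043],[-.1865,-.055,.043],[.028,.215,.178],[.028,-.215,.178]])
def T(p): return R.from_euler('z',p[2]).apply(M)+[p[0],p[1],0]
r=least_squares(lambda p:(proj("top",T(p))-px).ravel(),[.63,.17,0]);print(r.x,r.fun.round(2))
```

```text
[ 0.61334378  0.16388257 -0.0524623 ] [ 1.97  1.18 -2.73  0.4  -1.88 -0.69  2.55 -0.93]
```

Request:
advance:
  increments:
    - [0,0,-0.03,0,0,0.18]
    - [0,0,0,0,0,0.18]
    - [0,0,0,0,0,0.18]
    - [0,0,0,0,0,0.18]
    - [0,0,0,0,0,0.18]
    - [0,0,0,0,0,0.18]
    - [0,0,0,0,0,0.18]
    - [0,0,0,0,0,0.023]

```text
t: 1.1
tcp_pos: [0.2088, 0.5888, 0.2609]
tool_rot: [0.725, 0.688, -0.0, 0.0]
ft_force: [1.0, -0.5, -0.3]
opening: 0.0854
grasp_force: 0.0
```

Run:
```python
from h import *
print(proj("top",[.209,.589,.26]))
delta([.427,.174,.26],R.from_matrix(np.array([[-.0524,.9986,0],[.9986,.0524,0],[0,0,-1]]).T) if 0 else None)
p,r,s=tool();print(r.as_matrix().round(3),s["joint_pos"].round(2))
```

```text
[[ 30.83958973 288.62468882]]
d [-0.4028  0.2398  0.0011] rv 0
[[ 0.053  0.999 -0.   ]
 [ 0.999 -0.053 -0.001]
 [-0.001 -0.    -1.   ]] [1.21 0.39 1.6  0.   1.15 1.26]
```

Request:
advance:
  increments:
    - [-0.05,0.03,0,0,0,0]
    - [-0.05,0.03,0,0,0,0]
    - [-0.05,0.03,0,0,0,0]
    - [-0.05,0.03,0,0,0,0]
    - [-0.05,0.03,0,0,0,0]
    - [-0.05,0.03,0,0,0,0]
    - [-0.05,0.03,0,0,0,0]
    - [-0.05,0.03,0,0,0,0]
    - [0,0,0.04,0,0,0]
    - [0,0,0,0,0,0]
  jaw: 0.034

```text
t: 2.35
tcp_pos: [0.4256, 0.1755, 0.2194]
tool_rot: [0.725, 0.688, -0.003, -0.001]
ft_force: [0.3, -0.2, 0.8]
opening: 0.0341
grasp_force: 0.0
```

Run:
```python
from h import *
print(optics.camera_info("wrist"))
cv2.imwrite("pics/w1.png",optics.get_image("wrist"))
```

```text
{'camera_matrix': array([[297.31863964,   0.        , 251.57828284],
       [  0.        , 297.31863964, 194.35531053],
       [  0.        ,   0.        ,   1.        ]]), 'xyz': array([0.42926067, 0.24447515, 0.36204874]), 'orientation': array([ 0.99003552, -0.02553191, -0.00606707,  0.13835092])}
```

View pics/w1.png

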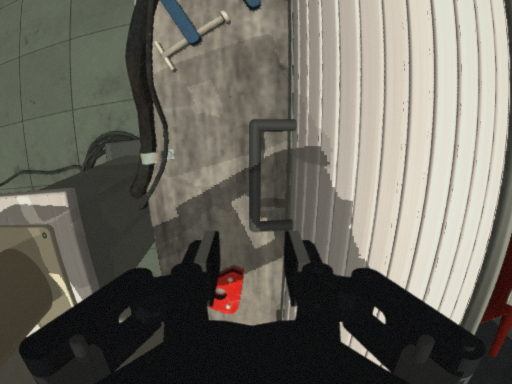

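The wrist view shows the handle bar running from (255,124) to (255,227), with the fingers at (205,250) and (303,250) and the magnet at (228,292).

Run:
```python
from h import *
w=ray("wrist",[(255.5,125),(256.5,226)],.043);print(w.round(4));m=w.mean(0)
print(m,np.linalg.norm(w[0]-w[1]),np.arctan2(-(w[0]-w[1])[0],(w[0]-w[1])[1]))
e=ray("wrist",[(293,60),(290,200)],.03);print("slat edge",e.round(4))
delta(m+[0,0,-.019])
```

```text
[[0.4324 0.2312 0.043 ]
 [0.428  0.1161 0.043 ]]
[0.4301782 0.173653  0.043    ] 0.11527391532740976 -0.03831910099639846
slat edge [[0.4778 0.3029 0.03  ]
 [0.4689 0.1416 0.03  ]]
d [-0.0024  0.0043  0.1968] rv 0
```

Request:
advance:
  increments:
    - [-0.002,0.005,0.04,0,0,0]
    - [0,0,0.05,0,0,0]
    - [0,0,0.05,0,0,0]
    - [0,0,0.035,0,0,0]
    - [0,0,0.01,0,0,0]
    - [0,0,0.01,0,0,0]
    - [0,0,0,0,0,0]

```text
t: 3.28
tcp_pos: [0.4243, 0.1737, 0.0256]
tool_rot: [0.725, 0.689, -0.007, -0.003]
ft_force: [-22.0, 2.2, 1.2]
opening: 0.0339
grasp_force: 0.0
```

Request:
advance:
  increments:
    - [0,0,0,0,0,0]
    - [0,0,0,0,0,0]
    - [0,0,0,0,0,0]
    - [0,0,0,0,0,0]
    - [0,0,0,0,0,0]
  jaw: 0.0
  squeeze: 50

```text
t: 3.9
tcp_pos: [0.426, 0.1749, 0.0265]
tool_rot: [0.725, 0.689, -0.005, -0.003]
ft_force: [-20.7, 9.8, 6.0]
opening: 0.0105
grasp_force: 48.7
```

```bash
python3 -c "
from h import *
print(tool()[1].as_matrix().round(3))"
```

```text
[[ 0.052  0.999 -0.012]
 [ 0.999 -0.052 -0.002]
 [-0.003 -0.011 -1.   ]]
```

Request:
advance:
  increments:
    - [0,-0.004,0,0,0,0]
    - [0,0.0015,-0.014,0,0,0]
    - [0,0.0026,-0.0137,0,0,0]
    - [0,0.0081,-0.0268,0,0,0]
    - [0,0.0121,-0.0253,0,0,0]
    - [0,0,0,0,0,0]
  squeeze: 60

```text
t: 4.65
tcp_pos: [0.4504, 0.1739, 0.109]
tool_rot: [0.725, 0.688, -0.002, -0.001]
ft_force: [-15.5, 1.2, 12.0]
opening: 0.0103
grasp_force: 43.2
```

Request:
advance:
  increments:
    - [0,0.0157,-0.0232,0,0,0]
    - [0,0.019,-0.0206,0,0,0]
    - [0,0,0,0,0,0]

```text
t: 5.03
tcp_pos: [0.4844, 0.172, 0.1535]
tool_rot: [0.725, 0.688, -0.002, -0.002]
ft_force: [-20.7, -1.0, 25.7]
opening: 0.0096
grasp_force: 60.9
```

Request:
advance:
  increments:
    - [0,-0.006,0,0,0,0]
    - [0,0,0,0,0,0]

```text
t: 5.28
tcp_pos: [0.483, 0.1722, 0.1525]
tool_rot: [0.725, 0.689, 0.002, 0.002]
ft_force: [2.0, -4.7, 1.5]
opening: 0.0095
grasp_force: 59.9
```

Request:
advance:
  increments:
    - [0,0.0219,-0.0175,0,0,0]
    - [0,0.0242,-0.0141,0,0,0]
    - [0,0,0,0,0,0]

```text
t: 5.65
tcp_pos: [0.5291, 0.1697, 0.1864]
tool_rot: [0.725, 0.689, 0.001, 0.001]
ft_force: [-8.4, -5.6, 22.7]
opening: 0.0094
grasp_force: 61.4
```

Request:
advance:
  increments:
    - [0,0.0265,-0.012,0,0,0]
    - [0,0.027,-0.007,0,0,0]
    - [0,0.02,-0.003,0,0,0]
    - [0,0,0,0,0,0]

```text
t: 6.15
tcp_pos: [0.604, 0.1658, 0.2071]
tool_rot: [0.725, 0.688, 0.003, 0.002]
ft_force: [3.8, -3.5, 7.2]
opening: 0.0093
grasp_force: 60.5
```

Request:
advance:
  increments:
    - [0,0.009,0,0,0,0]
    - [0,0,0,0,0,0]

```text
t: 6.4
tcp_pos: [0.6114, 0.1654, 0.2073]
tool_rot: [0.725, 0.689, 0.002, 0.002]
ft_force: [0.5, -4.3, 9.5]
opening: 0.0095
grasp_force: 60.7
```

Request:
advance:
  increments:
    - [0,0,0,0,0,0]
    - [0,0,0,0,0,0]
    - [0,0,-0.04,0,0,0]
    - [0,0,-0.05,0,0,0]
    - [0,0,-0.05,0,0,0]
    - [0.03,-0.05,0,0,0,0]
    - [0.03,-0.05,0,0,0,0]
    - [0,-0.03,0,0,0,0]
    - [0,0,0,0,0,0]
  jaw: 0.04

```text
t: 7.52
tcp_pos: [0.481, 0.2327, 0.3441]
tool_rot: [0.725, 0.689, 0.0, -0.0]
ft_force: [0.4, 0.4, 0.9]
opening: 0.04
grasp_force: 0.0
```

Run:
```python
from h import *
cv2.imwrite("pics/w2.png",optics.get_image("wrist"))
```

```text
(no output)
```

View pics/w2.png

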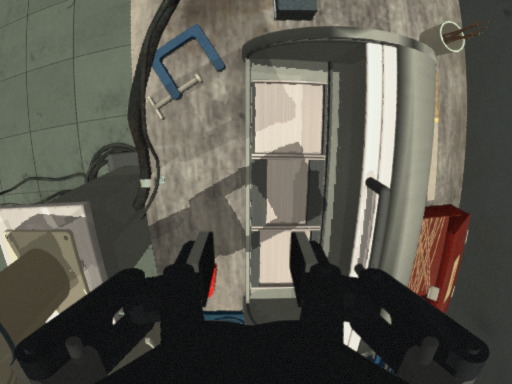

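The door is open. From the +y end the trays are long (290,118), short (290,190, wide dark blocks) and medium (about 290,258).

Run:
```python
from h import *
w=ray("wrist",[(251,155.5),(327,155.5),(250,228),(326,227.5),(253,81.5),(327,83)],.03);print(w.round(4))
mid=w[:4].mean(0);print("mid",mid,"long",w[[0,1,4,5]].mean(0))
for a,b in((0,1),(2,3),(4,5)): d=w[b]-w[a];print(np.linalg.norm(d),np.arctan2(d[1],d[0]))
d=w[[0,1]].mean(0)-w[[2,3]].mean(0);print(np.linalg.norm(d),np.arctan2(-d[0],d[1]))
```

```text
[[0.4815 0.2348 0.03  ]
 [0.6016 0.2299 0.03  ]
 [0.4736 0.1146 0.03  ]
 [0.602  0.1075 0.03  ]
 [0.4904 0.3489 0.03  ]
 [0.6044 0.3444 0.03  ]]
mid [0.53966341 0.17169949 0.03      ] long [0.54445537 0.28949833 0.03      ]
0.12027020539907761 -0.04041218416535446
0.12867058906381898 -0.05481613009780665
0.1141249197420227 -0.03919366409391999
0.12137782976864933 -0.030864894683774652
```

Request:
advance:
  increments:
    - [-0.06,0,0,0,0,0]
    - [-0.06,0,0,0,0,0]
    - [-0.06,0,0,0,0,0]
    - [-0.06,0,0,0,0,0]
    - [-0.06,0,0,0,0,0]
    - [-0.06,0,0,0,0,0]
    - [-0.06,0,0,0,0,0]
    - [-0.06,0,0,0,0,0]
    - [-0.06,0,0,0,0,0]
    - [0,0,0,0,0,0.18]
  jaw: 0.05

```text
t: 8.82
tcp_pos: [0.4542, -0.3123, 0.3432]
tool_rot: [0.787, 0.617, -0.0, 0.001]
ft_force: [0.1, 0.5, -0.3]
opening: 0.0502
grasp_force: 0.0
```

Request:
advance:
  increments:
    - [0,0,0,0,0,0.18]
    - [0,0,0,0,0,0.18]
    - [0,0,0,0,0,0.18]
    - [0,0,0,0,0,0.18]
    - [0,0,0,0,0,0.18]
    - [0,0,0,0,0,0.18]
    - [0,0,0,0,0,0.18]
    - [0,0,0.06,0,0,0.08]
    - [0,0,0,0,0,0]

```text
t: 9.95
tcp_pos: [0.4523, -0.3066, 0.2799]
tool_rot: [1.0, -0.001, -0.003, -0.002]
ft_force: [-1.1, 0.5, 0.1]
opening: 0.0497
grasp_force: 0.0
```

Run:
```python
from h import *
print(tool()[1].as_matrix().round(3),tool()[2]["joint_pos"].round(2))
cv2.imwrite("pics/w3.png",optics.get_image("wrist"))
np.savez("w3.npz",**optics.camera_info("wrist"))
cv2.imwrite("pics/t3.png",optics.get_image("top"))
```

```text
[[ 1.    -0.002 -0.007]
 [-0.002 -1.     0.005]
 [-0.007 -0.005 -1.   ]] [-0.62  0.26  1.75 -0.    1.14  0.96]
```

View pics/w3.png

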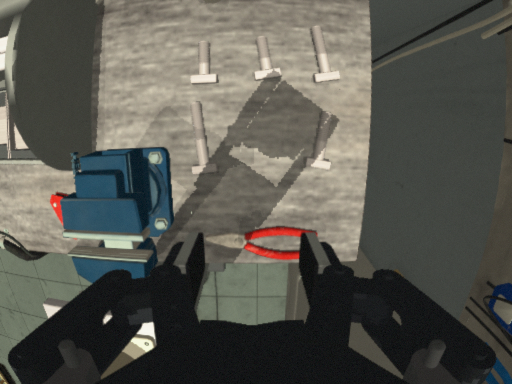

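The wrist view gives these tip and head-end pixels: A (204,42)-(204,82), B (263,37)-(268,78), C (316,27)-(328,80), D (196,101)-(203,173), E (325,113)-(320,167).

Run:
```python
from h import *
for n,a,b in(("A",(204,42),(204,82)),("B",(263,37),(268,78)),("C",(316,27),(328,80)),("D",(196,101),(203,173)),("E",(325,113),(320,167))):
    t,h=ray("wrist",[a,b],.012);d=t-h;print(n,"tip",t[:2].round(3),"head",h[:2].round(3),"L",np.linalg.norm(d).round(3),"ang",np.arctan2(d[1],d[0]).round(3),"mid",((t+h)/2)[:2].round(4))
im=cv2.imread("pics/t3.png");cv2.imwrite("pics/t3c.png",cv2.resize(im[105:225,110:290],None,fx=4,fy=4,interpolation=cv2.INTER_CUBIC))
```

```text
A tip [ 0.625 -0.242] head [ 0.567 -0.243] L 0.058 ang 0.002 mid [ 0.5961 -0.2425]
B tip [ 0.631 -0.324] head [ 0.571 -0.331] L 0.06 ang 0.113 mid [ 0.6011 -0.3275]
C tip [ 0.649 -0.399] head [ 0.572 -0.415] L 0.079 ang 0.211 mid [ 0.6107 -0.407 ]
D tip [ 0.541 -0.231] head [ 0.438 -0.238] L 0.103 ang 0.071 mid [ 0.4891 -0.2347]
E tip [ 0.524 -0.412] head [ 0.447 -0.407] L 0.078 ang -0.059 mid [ 0.4855 -0.4092]
```

View pics/t3c.png

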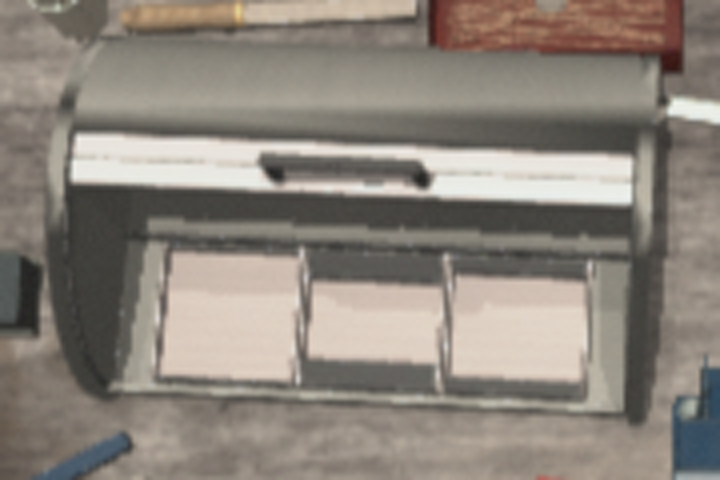

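Run:
```python
from h import *
f=lambda u,v:(110+(u+.5)/4-.5,105+(v+.5)/4-.5)
for n,c in(("walls",[(303,248),(446,254),(298,386),(439,392)]),("floor_blocks",[(309,281),(442,286),(303,359),(437,364)]),("long",[(166,246),(304,250),(156,382),(298,388)]),("med",[(450,254),(592,262),(440,390),(586,398)])):
    z=.03
    w=ray("top",[f(*q) for q in c],z);print(n,w.mean(0).round(4),"yaw",np.arctan2(*( -(w[0]-w[1])[0],(w[0]-w[1])[1])).round(3),w[:,:2].round(3).tolist())
```

```text
walls [0.5367 0.172  0.03  ] yaw -0.053 [[0.598, 0.23], [0.592, 0.111], [0.482, 0.231], [0.476, 0.115]]
floor_blocks [0.5343 0.1709 0.03  ] yaw -0.048 [[0.57, 0.225], [0.565, 0.114], [0.504, 0.228], [0.499, 0.117]]
long [0.5408 0.2885 0.03  ] yaw -0.04 [[0.601, 0.345], [0.596, 0.229], [0.486, 0.348], [0.48, 0.231]]
med [0.5305 0.0518 0.03  ] yaw -0.068 [[0.592, 0.108], [0.584, -0.01], [0.477, 0.115], [0.47, -0.005]]
```

Request:
advance:
  increments:
    - [0,0,0,0,0,-0.185]
    - [0,0,0,0,0,-0.185]
    - [0,0,0,0,0,-0.185]
    - [0,0,0,0,0,-0.185]
    - [0,0,0,0,0,-0.185]
    - [0,0,0,0,0,-0.185]
    - [0,0,0,0,0,-0.185]
    - [0,0,0,0,0,-0.185]
    - [0,0,0,0,0,-0.185]
    - [0,0,0,0,0,-0.185]
  jaw: 0.05

```text
t: 11.3
tcp_pos: [0.4557, -0.3084, 0.2864]
tool_rot: [0.6, 0.8, 0.0, 0.002]
ft_force: [0.0, -0.4, -0.3]
opening: 0.0499
grasp_force: 0.0
```

Request:
advance:
  increments:
    - [0,0,0,0,0,-0.185]
    - [0,0,0,0,0,-0.185]
    - [0,0,0,0,0,-0.185]
    - [0,0,0,0,0,-0.185]
    - [0,0,0,0,0,-0.185]
    - [0,0,0,0,0,-0.185]
    - [0,0,0,0,0,-0.185]
    - [0,0,0,0,0,0]

```text
t: 12.3
tcp_pos: [0.4555, -0.3082, 0.2859]
tool_rot: [-0.0, 1.0, -0.001, 0.002]
ft_force: [-0.3, 0.5, 0.2]
opening: 0.05
grasp_force: 0.0
```

Add to h.py:
```python
def go(x,y,z,ang):  # tool y at ang+pi/2, pointing down
    a=ang; c,s=np.cos(a),np.sin(a)
    rot=R.from_matrix(np.array([[-c,-s,0],[-s,c,0],[0,0,-1]]))  # columns x,y,z
    p,r,_=tool(); d=rot.inv().apply(np.array([x,y,z])-p)
    print("first rotate",(r.inv()*rot).as_rotvec().round(3),"then d",d.round(4))
```

Run:
```python
from h import *
go(.598,-.2425,.10,0)
print(tool()[2]["joint_pos"].round(2))
```

```text
first rotate [-0.002  0.003  0.   ] then d [-0.1425  0.0657  0.1859]
[-0.62  0.25  1.75 -0.    1.14 -2.19]
```

Request:
advance:
  increments:
    - [-0.05,0.022,0.03,0,0,0]
    - [-0.05,0.022,0.05,0,0,0]
    - [-0.0425,0.0217,0.05,0,0,0]
    - [0,0,0.056,0,0,0]
    - [0,0,0.04,0,0,0]
    - [0,0,0.03,0,0,0]
    - [0,0,0.015,0,0,0]
    - [0,0,0.01,0,0,0]
    - [0,0,0,0,0,0]

```text
t: 13.42
tcp_pos: [0.5853, -0.2471, 0.0155]
tool_rot: [-0.0, 1.0, -0.0, 0.0]
ft_force: [-0.8, -0.3, -0.4]
opening: 0.05
grasp_force: 0.0
```

Run:
```python
from h import *
go(.598,-.2425,.004,0)
```

```text
first rotate [-0.  0.  0.] then d [-0.0127  0.0046  0.0115]
```

Request:
advance:
  increments:
    - [0,0,0,0,0,0]
    - [0,0,0,0,0,0]
    - [0,0,0,0,0,0]
    - [0,0,0,0,0,0]
  jaw: 0.0
  squeeze: 60

```text
t: 13.92
tcp_pos: [0.5855, -0.2468, 0.0159]
tool_rot: [-0.001, 1.0, -0.0, 0.001]
ft_force: [-0.3, 3.0, 6.9]
opening: 0.0003
grasp_force: 3.2
```

Request:
advance:
  increments:
    - [0,0,-0.03,0,0,0]
    - [0,0,0,0,0,0]
    - [-0.0127,0.0046,0,0,0,0]
    - [0,0,0,0,0,0]
  jaw: 0.05

```text
t: 14.42
tcp_pos: [0.5984, -0.2418, 0.0444]
tool_rot: [-0.001, 1.0, 0.0, -0.0]
ft_force: [-1.0, 0.5, -0.9]
opening: 0.0504
grasp_force: 0.0
```

Run:
```python
from h import *
p,r,s=tool()
cv2.imwrite("pics/w4.png",optics.get_image("wrist"))
print(p.round(4))
```

```text
[ 0.5984 -0.2418  0.0444]
```

View pics/w4.png

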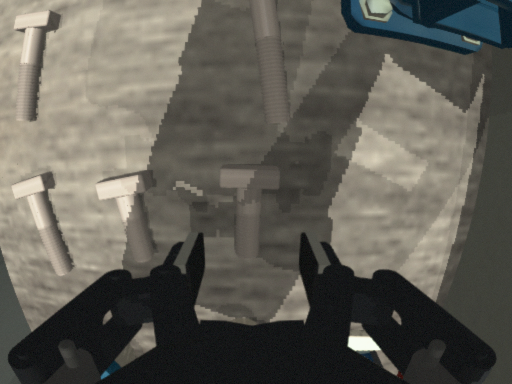

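Bolt A sits centred between the fingers, with its head at (249,165) and its tip at (249,258). The other bolts look undisturbed.

Run:
```python
from h import *
t,h=ray("wrist",[(248,258),(249,167)],.014);print(t,h,np.linalg.norm(t-h),(t+h)/2)
go(*((t+h)/2)[:2]+[.004,0],.004,0)
```

```text
[ 0.62030336 -0.24419958  0.014     ] [ 0.56022081 -0.24350264  0.014     ] 0.060086590104823416 [ 0.59026209 -0.24385111  0.014     ]
first rotate [ 0.    -0.001  0.002] then d [ 0.0035 -0.002   0.0402]
```

Request:
advance:
  increments:
    - [0,0,0.02,0,0,0]
    - [0,0,0.015,0,0,0]
    - [0,0,0.005,0,0,0]
    - [0,0,0,0,0,0]

```text
t: 14.98
tcp_pos: [0.597, -0.2421, 0.0042]
tool_rot: [-0.001, 1.0, 0.0, -0.001]
ft_force: [-0.1, 0.8, -0.2]
opening: 0.0499
grasp_force: 0.0
```

Request:
advance:
  increments:
    - [0,0,0,0,0,0]
    - [0,0,0,0,0,0]
    - [0,0,0,0,0,0]
  jaw: 0.0
  squeeze: 60

```text
t: 15.35
tcp_pos: [0.5981, -0.2426, 0.0059]
tool_rot: [-0.001, 1.0, -0.0, 0.001]
ft_force: [0.1, -0.3, 4.2]
opening: 0.0132
grasp_force: 58.6
```

Request:
advance:
  increments:
    - [0,0,-0.02,0,0,0]
    - [0,0,-0.05,0,0,0]
    - [0,0,-0.05,0,0,0]
    - [0,0,-0.05,0,0,0]
    - [0,0,-0.05,0,0,0]
    - [0,0,0,0,0,0]

```text
t: 16.1
tcp_pos: [0.6, -0.2432, 0.2314]
tool_rot: [-0.001, 1.0, -0.002, 0.005]
ft_force: [-0.4, -0.2, -1.0]
opening: 0.0136
grasp_force: 58.7
```

Request:
advance:
  increments:
    - [0.01,0.06,-0.02,0,0,0]
    - [0.01,0.06,0,0,0,0]
    - [0.01,0.06,0,0,0,0]
    - [0.01,0.06,0,0,0,0]
    - [0.01,0.06,0,0,0,0]
    - [0.01,0.06,0,0,0,0]
    - [0,0.06,0,0,0,0.05]
    - [0,0.04,0,0,0,0]
    - [0,0,0,0,0,0]

```text
t: 17.23
tcp_pos: [0.5384, 0.2186, 0.244]
tool_rot: [0.022, 1.0, -0.0, -0.001]
ft_force: [-1.1, -0.5, -0.6]
opening: 0.0135
grasp_force: 58.9
```

Run:
```python
from h import *
go(.538,.1965,.25,-.05)
cv2.imwrite("pics/w5.png",optics.get_image("wrist"))
cv2.imwrite("pics/t5.png",optics.get_image("top"))
```

```text
first rotate [-0.    -0.001  0.005] then d [-0.0007 -0.0221 -0.006 ]
```

View pics/w5.png

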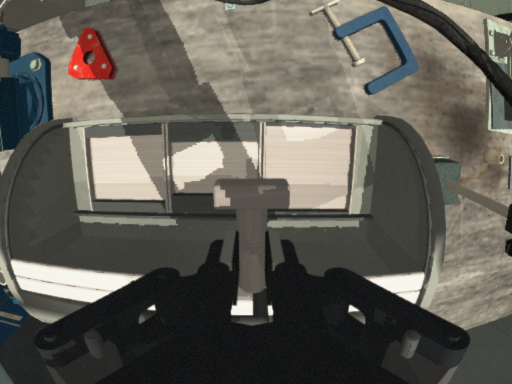

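The trays are clearly seen: medium (128,165), short (213,165), long (308,165). The held bolt's head face starts at row 180, and the short slot runs from row 140 to row 193 at column 200.

Run:
```python
from h import *
p,r,s=tool()
im=cv2.imread("pics/w5.png")
g=cv2.cvtColor(im,cv2.COLOR_BGR2GRAY).astype(int)
for c in(180,200,100,150,275,330):print(c,g[118:216:2,c].tolist())
b=ray("wrist",[(216,181),(287,181)],p[2]-.0055);print("head rel tool",r.inv().apply(b-p).round(4))
f=ray("wrist",[(200,140)],.03);k=ray("wrist",[(200,193)],.016);print(f,k,k-f)
x=ray("wrist",[(168,165),(262,165)],.03);print(x)
```

```text
180 [113, 93, 62, 63, 61, 63, 63, 60, 60, 64, 64, 60, 113, 140, 137, 141, 143, 226, 228, 228, 228, 232, 229, 231, 228, 233, 230, 228, 230, 215, 217, 214, 219, 213, 214, 212, 126, 82, 34, 52, 50, 54, 53, 53, 51, 55, 54, 51, 36]
200 [107, 86, 62, 64, 60, 61, 65, 62, 62, 64, 63, 70, 214, 232, 228, 230, 231, 232, 231, 231, 230, 234, 230, 233, 229, 233, 230, 232, 231, 218, 215, 136, 124, 119, 120, 122, 119, 110, 36, 49, 49, 53, 51, 55, 52, 57, 53, 54, 37]
100 [161, 191, 189, 133, 111, 105, 102, 101, 100, 101, 205, 221, 224, 223, 223, 220, 221, 221, 226, 222, 221, 221, 227, 222, 225, 223, 225, 223, 224, 227, 223, 226, 227, 208, 209, 211, 213, 210, 208, 211, 169, 44, 86, 92, 92, 94, 93, 40, 71]
150 [113, 108, 93, 61, 63, 64, 65, 60, 78, 135, 139, 140, 135, 138, 136, 136, 136, 138, 133, 135, 134, 136, 138, 136, 135, 139, 133, 135, 140, 139, 178, 206, 213, 207, 209, 209, 211, 209, 207, 211, 207, 73, 64, 95, 93, 95, 90, 63, 35]
275 [153, 83, 81, 94, 191, 220, 212, 215, 212, 209, 212, 213, 210, 210, 206, 210, 210, 214, 204, 208, 208, 212, 210, 209, 211, 212, 209, 211, 211, 212, 140, 73, 74, 76, 103, 106, 83, 83, 84, 83, 85, 79, 83, 85, 82, 71, 42, 91, 60]
330 [190, 184, 112, 79, 113, 227, 232, 218, 202, 203, 203, 207, 206, 201, 203, 201, 204, 209, 204, 202, 203, 203, 207, 203, 206, 201, 205, 201, 202, 207, 207, 205, 204, 200, 176, 181, 181, 179, 177, 177, 181, 189, 211, 211, 212, 161, 38, 85, 71]
head rel tool [[ 0.0348 -0.0185  0.0056]
 [ 0.0348  0.0181  0.0055]]
[[0.49802769 0.15497956 0.03      ]] [[0.56816697 0.14661749 0.016     ]] [[ 0.07013928 -0.00836207 -0.014     ]]
[[0.52625635 0.11156925 0.03      ]
 [0.53277383 0.22854595 0.03      ]]
```

Add to h.py:
```python
C=np.array([.5345,.1705])
def tray(k,side,off):  # k: -1 medium 0 short 1 long
    ux,uy=np.array([.9988,-.05]),np.array([.05,.9988])
    return C+uy*(.118*k+side)+ux*off
```

Run:
```python
from h import *
go(*tray(0,.025,.005),.023,-.05)
```

```text
first rotate [-0.001 -0.002  0.002] then d [-0.0034 -0.0206  0.221 ]
```

Request:
advance:
  increments:
    - [-0.003,-0.0221,0.02,0,0,0.005]
    - [0,0,0.05,0,0,0]
    - [0,0,0.05,0,0,0]
    - [0,0,0.04,0,0,0]
    - [0,0,0.02,0,0,0]
    - [0,0,0,0,0,0]

```text
t: 18.08
tcp_pos: [0.5405, 0.1929, 0.0637]
tool_rot: [0.027, 1.0, -0.0, -0.001]
ft_force: [-0.2, -0.2, -0.8]
opening: 0.0134
grasp_force: 59.0
```

Run:
```python
from h import *
go(*tray(0,.025,.005),.023,-.05)
```

```text
first rotate [-0.001 -0.002 -0.005] then d [-0.0001  0.0023  0.0407]
```

Request:
advance:
  increments:
    - [0,0.0023,0.02,0,0,0]
    - [0,0,0.012,0,0,0]
    - [0,0,0.006,0,0,0]
    - [0,0,0.003,0,0,0]
    - [0,0,0,0,0,0]

```text
t: 18.7
tcp_pos: [0.5413, 0.1963, 0.0236]
tool_rot: [0.027, 1.0, -0.0, 0.0]
ft_force: [1.0, 0.1, -0.9]
opening: 0.0131
grasp_force: 59.0
```

Request:
advance:
  increments:
    - [0,0,0,0,0,0]
    - [0,0,0,0,0,0]
    - [0,0,-0.02,0,0,0]
    - [0,0,-0.05,0,0,0]
    - [0,0,-0.05,0,0,0]
    - [0,0,-0.05,0,0,0]
    - [0,0,-0.05,0,0,0]
    - [0,0,0,0,0,0]
  jaw: 0.026

```text
t: 19.7
tcp_pos: [0.5438, 0.1971, 0.2498]
tool_rot: [0.027, 1.0, 0.002, 0.005]
ft_force: [-0.1, 0.4, -0.6]
opening: 0.0262
grasp_force: 0.0
```

Run:
```python
from h import *
cv2.imwrite("pics/w6.png",optics.get_image("wrist"))
```

```text
(no output)
```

View pics/w6.png

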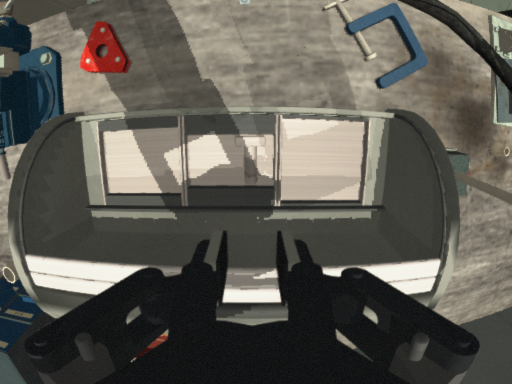

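Bolt A lies flat in the short slot, with its head at (252,140) and its tip at (255,178).

Add to h.py:
```python
def chk():
    a=cv2.imread("pics/top0.png");b=optics.get_image("top");d=cv2.absdiff(a,b).max(2)
    for n,(u,v) in dict(A=(325,168),B=(351,167),C=(376,164),D=(326,200),E=(377,200)).items(): print(n,int((d[v-16:v+17,u-11:u+12]>35).sum()),end=" ")
    print()
```

Run:
```python
from h import *
chk();go(.602,-.327,.10,.113)
```

```text
A 58 B 0 C 0 D 0 E 0 
first rotate [ 0.001  0.002 -0.167] then d [-0.0013 -0.5268  0.1452]
```

Request:
advance:
  increments:
    - [0,-0.06,0,0,0,-0.167]
    - [0,-0.06,0,0,0,0]
    - [0,-0.06,0,0,0,0]
    - [0,-0.06,0,0,0,0]
    - [0,-0.06,0,0,0,0]
    - [0,-0.06,0,0,0,0]
    - [0,-0.06,0.02,0,0,0]
    - [0,-0.06,0.04,0,0,0]
    - [0,-0.04,0.04,0,0,0]
    - [0,0,0.03,0,0,0]
  jaw: 0.05

```text
t: 21.05
tcp_pos: [0.5874, -0.3144, 0.1157]
tool_rot: [-0.055, 0.998, 0.001, -0.001]
ft_force: [-0.0, 0.6, 0.0]
opening: 0.0501
grasp_force: 0.0
```

Run:
```python
from h import *
chk();go(.602,-.327,.04,.113)
```

```text
A 162 B 295 C 289 D 376 E 117 
first rotate [ 0.006 -0.008 -0.002] then d [-0.0151 -0.0171  0.0717]
```

Request:
advance:
  increments:
    - [-0.0125,-0.011,0.02,0,0,0]
    - [0,0,0.04,0,0,0]
    - [0,0,0,0,0,0]
    - [0,0,0,0,0,0]

```text
t: 21.6
tcp_pos: [0.6028, -0.3213, 0.06]
tool_rot: [-0.057, 0.998, 0.0, -0.0]
ft_force: [-0.5, 0.6, -0.2]
opening: 0.0499
grasp_force: 0.0
```

Run:
```python
from h import *
go(.602,-.327,.004,.113)
```

```text
first rotate [ 0.    -0.     0.001] then d [ 0.0015 -0.0056  0.056 ]
```

Request:
advance:
  increments:
    - [0.0015,-0.0056,0.025,0,0,0]
    - [0,0,0.02,0,0,0]
    - [0,0,0.008,0,0,0]
    - [0,0,0.003,0,0,0]
    - [0,0,0,0,0,0]

```text
t: 22.22
tcp_pos: [0.602, -0.3273, 0.0032]
tool_rot: [-0.057, 0.998, -0.0, 0.0]
ft_force: [-0.6, -0.6, -0.3]
opening: 0.0503
grasp_force: 0.0
```

Request:
advance:
  increments:
    - [0,0,0,0,0,0]
    - [0,0,0,0,0,0]
    - [0,0,0,0,0,0]
  jaw: 0.0
  squeeze: 60

```text
t: 22.6
tcp_pos: [0.6023, -0.3274, 0.0041]
tool_rot: [-0.057, 0.998, -0.0, 0.0]
ft_force: [-1.2, 0.5, 5.8]
opening: 0.0131
grasp_force: 58.2
```

Request:
advance:
  increments:
    - [0,0,-0.02,0,0,0]
    - [0,0,-0.05,0,0,0]
    - [0,0,-0.05,0,0,0]
    - [0,0,-0.05,0,0,0]
    - [0,0,-0.05,0,0,0]
    - [0,0,-0.03,0,0,0]
    - [0,0,0,0,0,0]

```text
t: 23.48
tcp_pos: [0.6032, -0.3281, 0.2575]
tool_rot: [-0.057, 0.998, -0.002, 0.003]
ft_force: [-0.1, -0.3, -2.5]
opening: 0.0136
grasp_force: 58.4
```

Run:
```python
from h import *
cv2.imwrite("pics/b0.png",optics.get_image("wrist"));go(*tray(0,-.025,.005),.25,-.05)
```

```text
first rotate [-0.002  0.002  0.163] then d [0.0874 0.469  0.0049]
```

Request:
advance:
  increments:
    - [0.0115,0.06,0,0,0,0.163]
    - [0.0115,0.06,0,0,0,0]
    - [0.0115,0.06,0,0,0,0]
    - [0.0115,0.06,0,0,0,0]
    - [0.0115,0.06,0,0,0,0]
    - [0.0115,0.06,0,0,0,0]
    - [0.0115,0.06,0,0,0,0]
    - [0.007,0.049,0,0,0,0]
    - [0,0,0,0,0,0]

```text
t: 24.65
tcp_pos: [0.5264, 0.146, 0.2515]
tool_rot: [0.023, 1.0, -0.0, -0.001]
ft_force: [-0.1, 0.0, -1.7]
opening: 0.0136
grasp_force: 58.6
```

Add to h.py:
```python
def held(files):
    I=np.array([cv2.cvtColor(cv2.imread(f) if isinstance(f,str) else f,cv2.COLOR_BGR2GRAY) for f in files]).astype(float)
    p,r,s=tool(); d=np.abs(I[1:]-I[0]).max(0); m=cv2.blur((d<12).astype(float),(5,3))
    return m
```

Run:
```python
from h import *
cv2.imwrite("pics/b1.png",optics.get_image("wrist"))
a=cv2.imread("pics/b0.png").astype(int);b=cv2.imread("pics/b1.png").astype(int);c=cv2.imread("pics/w5.png").astype(int)
for r in range(166,216,3):print(r,b[r,206:300:6,1].tolist(),a[r,206:300:12,1].tolist())
go(*tray(0,-.025,.005),.05,-.05)
chk()
```

```text
166 [226, 226, 225, 86, 133, 141, 143, 107, 108, 205, 203, 205, 205, 191, 172, 168] [92, 100, 88, 95, 153, 162, 78, 87]
169 [224, 225, 148, 81, 108, 136, 135, 110, 104, 197, 197, 195, 197, 98, 173, 166] [80, 94, 88, 99, 150, 148, 81, 135]
172 [222, 174, 133, 80, 111, 135, 134, 107, 102, 186, 194, 194, 196, 98, 175, 165] [73, 97, 86, 85, 93, 165, 85, 138]
175 [215, 129, 132, 79, 135, 137, 136, 108, 103, 175, 199, 200, 198, 167, 144, 139] [72, 91, 88, 97, 71, 66, 83, 156]
178 [140, 135, 131, 82, 130, 137, 136, 133, 130, 132, 206, 210, 197, 167, 139, 130] [72, 94, 90, 89, 72, 70, 72, 144]
181 [118, 120, 101, 78, 82, 79, 85, 86, 94, 96, 104, 118, 111, 156, 144, 135] [73, 93, 80, 79, 83, 87, 73, 138]
184 [115, 112, 75, 69, 78, 72, 70, 70, 72, 71, 70, 71, 71, 69, 138, 137] [76, 81, 81, 79, 84, 81, 81, 147]
187 [115, 115, 99, 94, 101, 71, 72, 72, 73, 70, 71, 71, 72, 71, 93, 126] [85, 110, 116, 104, 89, 86, 91, 102]
190 [110, 112, 166, 167, 164, 158, 78
[... 365 characters left out ...]
 82, 81, 84, 79, 55] [77, 221, 221, 191, 187, 191, 190, 171]
202 [113, 113, 171, 171, 171, 172, 166, 80, 81, 81, 82, 79, 78, 78, 78, 76] [85, 215, 130, 165, 181, 179, 183, 162]
205 [32, 44, 167, 167, 167, 167, 166, 77, 80, 78, 78, 80, 80, 78, 74, 77] [81, 118, 116, 83, 180, 180, 178, 151]
208 [50, 46, 168, 85, 82, 168, 169, 80, 77, 80, 80, 76, 80, 78, 76, 76] [79, 119, 119, 85, 97, 178, 179, 152]
211 [53, 54, 74, 83, 71, 74, 77, 78, 76, 77, 78, 78, 79, 78, 79, 76] [79, 99, 101, 86, 82, 152, 175, 153]
214 [51, 50, 52, 81, 51, 55, 78, 82, 77, 79, 75, 50, 93, 92, 77, 75] [79, 73, 85, 83, 86, 78, 135, 136]
first rotate [-0.001 -0.003  0.003] then d [-0.0115  0.0015  0.2016]
A 59 B 55 C 0 D 0 E 0
```

Request:
advance:
  increments:
    - [-0.0115,0.0015,0.02,0,0,-0.07]
    - [0,0,0.05,0,0,0]
    - [0,0,0.05,0,0,0]
    - [0,0,0.05,0,0,0]
    - [0,0,0.02,0,0,0]
    - [0,0,0,0,0,0]

```text
t: 25.5
tcp_pos: [0.5381, 0.1423, 0.0611]
tool_rot: [-0.009, 1.0, -0.001, -0.002]
ft_force: [0.3, 0.2, 0.0]
opening: 0.0131
grasp_force: 58.7
```

Run:
```python
from h import *
go(*tray(0,-.025,.005),.022,.02)
```

```text
first rotate [-0.001 -0.005 -0.002] then d [-0.0002  0.003   0.0391]
```

Request:
advance:
  increments:
    - [0,0.003,0.02,0,0,0]
    - [0,0,0.012,0,0,0]
    - [0,0,0.006,0,0,0]
    - [0,0,0,0,0,0]

```text
t: 26.0
tcp_pos: [0.5394, 0.1472, 0.0249]
tool_rot: [-0.01, 1.0, -0.0, -0.0]
ft_force: [-0.5, -1.1, -1.2]
opening: 0.0132
grasp_force: 58.7
```

Request:
advance:
  increments:
    - [0,0,0,0,0,0]
    - [0,0,0,0,0,0]
    - [0,0,-0.02,0,0,0]
    - [0,0,-0.05,0,0,0]
    - [0,0,-0.05,0,0,0]
    - [0,0,-0.05,0,0,0]
    - [0,0,-0.05,0,0,0]
    - [0,0,0,0,0,0]
  jaw: 0.026

```text
t: 27.0
tcp_pos: [0.5422, 0.1479, 0.2513]
tool_rot: [-0.01, 1.0, 0.001, 0.005]
ft_force: [0.1, -0.1, -0.9]
opening: 0.0259
grasp_force: 0.0
```

Run:
```python
from h import *
chk()
cv2.imwrite("pics/w7.png",optics.get_image("wrist"))
go(.612,-.4065,.11,.211)
```

```text
A 56 B 57 C 0 D 0 E 0 
first rotate [ 0.     0.002 -0.191] then d [ 0.0451 -0.5566  0.1366]
```

Request:
advance:
  increments:
    - [0.005,-0.06,0,0,0,-0.185]
    - [0.005,-0.06,0,0,0,0]
    - [0.005,-0.06,0,0,0,0]
    - [0.005,-0.06,0,0,0,0]
    - [0.005,-0.06,0,0,0,0]
    - [0.005,-0.06,0,0,0,0]
    - [0.005,-0.06,0.02,0,0,0]
    - [0.005,-0.06,0.04,0,0,0]
    - [0.005,-0.06,0.04,0,0,0]
    - [0,0,0,0,0,0]
  jaw: 0.05

```text
t: 28.35
tcp_pos: [0.5848, -0.373, 0.1503]
tool_rot: [-0.096, 0.995, 0.003, -0.004]
ft_force: [-0.1, -0.3, -0.3]
opening: 0.05
grasp_force: 0.0
```

Run:
```python
from h import *
go(.612,-.4065,.05,.211)
```

```text
first rotate [ 0.006 -0.006 -0.02 ] then d [-0.0195 -0.0385  0.1003]
```

Request:
advance:
  increments:
    - [-0.0185,-0.0345,0.02,0,0,-0.018]
    - [0,0,0.04,0,0,0]
    - [0,0,0.03,0,0,0]
    - [0,0,0,0,0,0]
    - [0,0,0,0,0,0]

```text
t: 28.98
tcp_pos: [0.6135, -0.4012, 0.0674]
tool_rot: [-0.107, 0.994, -0.0, 0.0]
ft_force: [-0.1, -0.6, 0.7]
opening: 0.0499
grasp_force: 0.0
```

Run:
```python
from h import *
go(.612,-.4065,.004,.211)
```

```text
first rotate [-0.001  0.001  0.003] then d [ 0.0026 -0.0049  0.0634]
```

Request:
advance:
  increments:
    - [0.0026,-0.0049,0.025,0,0,0]
    - [0,0,0.025,0,0,0]
    - [0,0,0.009,0,0,0]
    - [0,0,0.004,0,0,0]
    - [0,0,0,0,0,0]

```text
t: 29.6
tcp_pos: [0.6115, -0.4068, 0.0032]
tool_rot: [-0.106, 0.994, 0.0, -0.0]
ft_force: [0.8, -0.6, 0.3]
opening: 0.05
grasp_force: 0.0
```

Request:
advance:
  increments:
    - [0,0,0,0,0,0]
    - [0,0,0,0,0,0]
    - [0,0,0,0,0,0]
  jaw: 0.0
  squeeze: 60

```text
t: 29.98
tcp_pos: [0.612, -0.407, 0.0044]
tool_rot: [-0.106, 0.994, -0.0, 0.001]
ft_force: [0.3, 2.3, 5.2]
opening: 0.0134
grasp_force: 57.5
```

Request:
advance:
  increments:
    - [0,0,-0.02,0,0,0]
    - [0,0,-0.05,0,0,0]
    - [0,0,-0.05,0,0,0]
    - [0,0,-0.05,0,0,0]
    - [0,0,-0.05,0,0,0]
    - [0,0,-0.03,0,0,0]
    - [0,0,0,0,0,0]

```text
t: 30.85
tcp_pos: [0.6126, -0.4077, 0.2576]
tool_rot: [-0.106, 0.994, -0.002, 0.002]
ft_force: [0.8, -0.6, -1.9]
opening: 0.0135
grasp_force: 57.5
```

Run:
```python
from h import *
go(*tray(-1,.025,.005),.25,-.05)
```

```text
first rotate [-0.004  0.005  0.263] then d [0.1019 0.4806 0.0076]
```

Request:
advance:
  increments:
    - [0,0,0,0,0,0.18]
    - [0.01,0.06,0,0,0,0.083]
    - [0.0125,0.06,0,0,0,0]
    - [0.0125,0.06,0,0,0,0]
    - [0.0125,0.06,0,0,0,0]
    - [0.0125,0.06,0,0,0,0]
    - [0.0125,0.06,0,0,0,0]
    - [0.0125,0.06,0,0,0,0]
    - [0.007,0.05,0,0,0,0]
    - [0,0,0,0,0,0]

```text
t: 32.1
tcp_pos: [0.5363, 0.0694, 0.2518]
tool_rot: [0.023, 1.0, 0.0, -0.001]
ft_force: [-0.0, -0.1, -1.9]
opening: 0.0135
grasp_force: 57.8
```

Run:
```python
from h import *
I=optics.get_image("wrist");cv2.imwrite("pics/c1.png",I);b=I.astype(int)
for r in range(148,204,3):print(r,b[r,206:306:6,1].tolist())
go(*tray(-1,.025,.005),.05,-.05)
chk()
```

```text
148 [233, 234, 234, 233, 232, 181, 147, 145, 142, 236, 234, 211, 212, 170, 212, 160, 210]
151 [233, 233, 234, 194, 147, 148, 143, 149, 145, 236, 235, 212, 210, 172, 210, 208, 200]
154 [236, 237, 237, 194, 148, 147, 147, 146, 146, 236, 235, 211, 210, 190, 213, 213, 211]
157 [233, 234, 234, 186, 144, 143, 143, 143, 144, 230, 233, 212, 212, 159, 216, 213, 214]
160 [236, 236, 237, 153, 155, 131, 141, 109, 114, 203, 211, 211, 206, 145, 217, 218, 215]
163 [238, 237, 187, 88, 85, 86, 84, 82, 73, 76, 75, 80, 88, 86, 165, 217, 215]
166 [235, 235, 149, 157, 154, 142, 134, 125, 77, 74, 77, 75, 76, 78, 77, 216, 215]
169 [237, 238, 167, 183, 184, 183, 184, 181, 86, 84, 84, 82, 79, 107, 103, 214, 216]
172 [233, 192, 156, 188, 188, 186, 185, 184, 86, 84, 84, 85, 84, 116, 113, 186, 188]
175 [229, 145, 176, 195, 194, 195, 195, 192, 89, 87, 90, 88, 88, 122, 120, 186, 188]
178 [127, 125, 161, 186, 188, 187, 189, 189, 188, 88, 89, 87, 90, 122, 123, 191, 190]
181 [122, 122, 170, 181, 181, 183, 182, 182, 184, 87, 84, 86, 83, 91, 119, 189, 186]
184 [125, 126, 167, 180, 179, 177, 177, 181, 178, 83, 81, 84, 84, 86, 109, 187, 191]
187 [120, 125, 169, 181, 184, 181, 180, 179, 180, 84, 84, 84, 85, 85, 85, 176, 176]
190 [122, 124, 120, 129, 141, 161, 103, 150, 159, 83, 83, 84, 84, 85, 84, 53, 47]
193 [115, 122, 123, 124, 122, 117, 140, 168, 181, 87, 77, 115, 83, 96, 82, 85, 84]
196 [38, 35, 39, 36, 36, 36, 141, 171, 183, 87, 80, 40, 39, 100, 82, 83, 82]
199 [56, 57, 57, 53, 57, 56, 142, 168, 185, 86, 79, 53, 41, 97, 85, 84, 79]
202 [55, 54, 58, 57, 56, 57, 144, 172, 184, 167, 76, 72, 49, 98, 82, 85, 83]
first rotate [-0.001 -0.003  0.003] then d [0.0023 0.0095 0.2019]
A 57 B 56 C 61 D 0 E 0
```

Run:
```python
from h import *
p,r,s=tool()
for rw in (161,163): print(r.inv().apply(ray("wrist",[(254,rw)],p[2]-.0045)-p).round(4))
print(r.inv().apply(ray("wrist",[(254,181)],p[2]-.0045)-p).round(4))
go(*tray(-1,.025,.007),.05,-.05)
```

```text
[[0.0453 0.001  0.0046]]
[[0.0443 0.001  0.0046]]
[[0.035  0.0011 0.0046]]
first rotate [-0.001 -0.002  0.002] then d [0.0007 0.0106 0.2021]
```

Request:
advance:
  increments:
    - [0.0023,0.0105,0.02,0,0,-0.03]
    - [0,0,0.05,0,0,0]
    - [0,0,0.05,0,0,0]
    - [0,0,0.05,0,0,0]
    - [0,0,0.025,0,0,0]
    - [0,0,0,0,0,0]

```text
t: 32.95
tcp_pos: [0.5344, 0.0754, 0.056]
tool_rot: [0.011, 1.0, -0.0, -0.003]
ft_force: [0.3, 0.4, -1.8]
opening: 0.0135
grasp_force: 58.0
```

Run:
```python
from h import *
go(*tray(-1,.025,.005),.0215,-.02)
```

```text
first rotate [-0.001 -0.005 -0.002] then d [-0.0004  0.002   0.0345]
```

Request:
advance:
  increments:
    - [-0.0004,0.002,0.02,0,0,0]
    - [0,0,0.01,0,0,0]
    - [0,0,0.004,0,0,0]
    - [0,0,0,0,0,0]

```text
t: 33.45
tcp_pos: [0.537, 0.0788, 0.0248]
tool_rot: [0.01, 1.0, 0.0, 0.0]
ft_force: [-0.2, 0.3, -2.2]
opening: 0.0133
grasp_force: 58.0
```

Request:
advance:
  increments:
    - [0,0,0,0,0,0]
    - [0,0,0,0,0,0]
    - [0,0,-0.02,0,0,0]
    - [0,0,-0.05,0,0,0]
    - [0,0,-0.05,0,0,0]
    - [0,0,-0.05,0,0,0]
    - [0,0,-0.05,0,0,0]
    - [0,0,0,0,0,0]
  jaw: 0.026

```text
t: 34.45
tcp_pos: [0.5392, 0.0794, 0.249]
tool_rot: [0.01, 1.0, 0.001, 0.004]
ft_force: [-1.1, -0.1, -0.2]
opening: 0.026
grasp_force: 0.0
```

Run:
```python
from h import *
chk()
cv2.imwrite("pics/w8.png",optics.get_image("wrist"))
go(.487,-.409,.11,-.059)
```

```text
A 57 B 54 C 60 D 0 E 0 
first rotate [0.    0.001 0.039] then d [ 0.0207 -0.4901  0.1347]
```

View pics/w8.png

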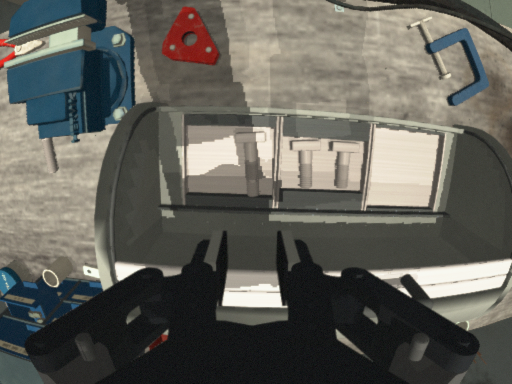

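Both short bolts lie in the middle tray at (306,160) and (344,163), and bolt C is in the medium tray from (250,131) to (252,196).

Run:
```python
from h import *
# wrist pose unchanged
I=optics.get_image("wrist");g=I[:,:,1].astype(int)
print("shankC",g[186:204,252].tolist());print("headC",g[124:140,256].tolist())
print("medfloor",[g[120:136,c].tolist() for c in(200,225)],[g[186:204,c].tolist() for c in(210,230,264)])
ux=np.array([.9988,-.05]);uy=np.array([.05,.9988])
def tf(n,uv,z):
    w=ray("wrist",[uv],z)[0,:2]-tray(-1,0,0);print(n,(w@ux).round(4),(w@uy).round(4))
tf("tip low",(252,196),.02);tf("head low",(256,131),.016);tf("back block",(230,194),.016);tf("frontblock",(225,126),.03)
```

```text
shankC [102, 105, 99, 100, 104, 103, 101, 101, 102, 100, 103, 98, 82, 58, 55, 53, 55, 54]
headC [111, 111, 113, 113, 128, 227, 223, 221, 211, 163, 176, 223, 230, 234, 234, 230]
medfloor [[66, 66, 65, 67, 67, 69, 75, 109, 142, 142, 143, 145, 148, 147, 148, 144], [63, 67, 69, 66, 66, 70, 74, 111, 138, 143, 140, 143, 144, 147, 149, 146]] [[119, 121, 121, 120, 123, 123, 123, 118, 92, 48, 39, 42, 54, 58, 56, 55, 57, 56], [124, 122, 118, 121, 120, 123, 123, 121, 111, 68, 43, 38, 44, 54, 57, 56, 55, 55], [117, 119, 118, 118, 119, 118, 118, 118, 118, 111, 78, 41, 37, 41, 54, 53, 55, 51]]
tip low 0.0419 0.028
head low -0.0408 0.0305
back block 0.0412 -0.0005
frontblock -0.0468 -0.0069
```

Request:
advance:
  increments:
    - [0.003,-0.06,0,0,0,0.039]
    - [0.003,-0.06,0,0,0,0]
    - [0.003,-0.06,0,0,0,0]
    - [0.003,-0.06,0,0,0,0]
    - [0.003,-0.06,0,0,0,0]
    - [0.003,-0.06,0,0,0,0]
    - [0.003,-0.06,0.02,0,0,0]
    - [0,-0.06,0.04,0,0,0]
    - [0,-0.01,0.04,0,0,0]
    - [0,0,0,0,0,0]
  jaw: 0.05

```text
t: 35.85
tcp_pos: [0.4865, -0.3989, 0.1447]
tool_rot: [0.03, 1.0, 0.003, -0.004]
ft_force: [-0.1, 0.4, 0.5]
opening: 0.0502
grasp_force: 0.0
```

Run:
```python
from h import *
go(.486,-.409,.05,-.059)
```

```text
first rotate [ 0.006 -0.008 -0.002] then d [-0.0001 -0.0101  0.0947]
```

Request:
advance:
  increments:
    - [0,-0.009,0.02,0,0,0]
    - [0,0,0.04,0,0,0]
    - [0,0,0.03,0,0,0]
    - [0,0,0,0,0,0]
    - [0,0,0,0,0,0]

```text
t: 36.48
tcp_pos: [0.4903, -0.4098, 0.0614]
tool_rot: [0.029, 1.0, -0.001, 0.001]
ft_force: [0.5, -0.7, -0.1]
opening: 0.0504
grasp_force: 0.0
```

Run:
```python
from h import *
go(.486,-.409,.004,-.059)
```

```text
first rotate [-0.001  0.002  0.001] then d [0.0043 0.0005 0.0574]
```

Request:
advance:
  increments:
    - [0.003,0,0.025,0,0,0]
    - [0,0,0.02,0,0,0]
    - [0,0,0.008,0,0,0]
    - [0,0,0.004,0,0,0]
    - [0,0,0,0,0,0]

```text
t: 37.1
tcp_pos: [0.4865, -0.4093, 0.0031]
tool_rot: [0.029, 1.0, -0.0, 0.0]
ft_force: [0.1, -0.0, 0.0]
opening: 0.0498
grasp_force: 0.0
```

Request:
advance:
  increments:
    - [0,0,0,0,0,0]
    - [0,0,0,0,0,0]
    - [0,0,0,0,0,0]
  jaw: 0.0
  squeeze: 60

```text
t: 37.48
tcp_pos: [0.4865, -0.4093, 0.0037]
tool_rot: [0.029, 1.0, -0.0, 0.0]
ft_force: [-0.6, 1.2, 5.5]
opening: 0.0136
grasp_force: 58.5
```

Request:
advance:
  increments:
    - [0,0,-0.02,0,0,0]
    - [0,0,-0.05,0,0,0]
    - [0,0,-0.05,0,0,0]
    - [0,0,-0.05,0,0,0]
    - [0,0,-0.05,0,0,0]
    - [0,0,-0.03,0,0,0]
    - [0,0,0,0,0,0]

```text
t: 38.35
tcp_pos: [0.4873, -0.4101, 0.2567]
tool_rot: [0.029, 1.0, -0.002, 0.002]
ft_force: [-0.7, 0.2, -2.0]
opening: 0.0135
grasp_force: 58.8
```

Run:
```python
from h import *
go(*tray(-1,-.025,.003),.25,-.05)
```

```text
first rotate [-0.004  0.005 -0.009] then d [-0.0211  0.4393  0.0067]
```

Request:
advance:
  increments:
    - [-0.003,0.06,0,0,0,0]
    - [-0.003,0.06,0,0,0,0]
    - [-0.003,0.06,0,0,0,0]
    - [-0.003,0.06,0,0,0,0]
    - [-0.003,0.06,0,0,0,0]
    - [-0.003,0.06,0,0,0,0]
    - [-0.003,0.06,0,0,0,0]
    - [0,0.02,0,0,0,0]
    - [0,0,0,0,0,0]

```text
t: 39.48
tcp_pos: [0.5323, 0.0297, 0.2518]
tool_rot: [0.028, 1.0, -0.0, -0.001]
ft_force: [0.5, -0.4, -1.7]
opening: 0.0133
grasp_force: 59.1
```

Run:
```python
from h import *
I=optics.get_image("wrist");b=I.astype(int)
for r in range(142,202,3):print(r,b[r,206:306:6,1].tolist())
p,r,s=tool()
for rw in (158,162,166,170): print(rw,r.inv().apply(ray("wrist",[(254,rw)],p[2]-.0045)-p).round(4))
go(*tray(-1,-.025,.003),.05,-.05)
chk()
```

```text
142 [91, 89, 119, 80, 151, 228, 141, 141, 141, 155, 230, 191, 212, 208, 206, 204, 203]
145 [125, 168, 196, 137, 234, 233, 147, 144, 143, 159, 234, 229, 196, 175, 187, 181, 206]
148 [170, 169, 200, 145, 235, 234, 148, 144, 142, 160, 235, 234, 208, 121, 202, 190, 208]
151 [172, 168, 199, 128, 180, 176, 142, 144, 145, 158, 234, 212, 209, 116, 203, 189, 204]
154 [170, 168, 198, 101, 142, 141, 141, 140, 141, 157, 232, 228, 206, 107, 203, 182, 202]
157 [168, 171, 199, 105, 146, 149, 149, 142, 145, 146, 219, 234, 212, 101, 204, 182, 205]
160 [166, 170, 199, 112, 145, 145, 142, 114, 110, 108, 211, 211, 208, 94, 201, 181, 207]
163 [169, 170, 192, 145, 221, 140, 136, 105, 102, 107, 202, 200, 200, 90, 202, 168, 202]
166 [169, 170, 76, 75, 75, 83, 80, 82, 83, 82, 72, 72, 73, 71, 169, 155, 199]
169 [170, 169, 118, 119, 116, 114, 113, 111, 97, 95, 73, 75, 74, 76, 100, 142, 203]
172 [168, 114, 177, 177, 177, 174, 174, 174, 175, 173, 82, 82, 80, 82, 101, 139, 
[... 259 characters left out ...]
4 [71, 78, 181, 176, 179, 179, 178, 178, 180, 178, 88, 85, 84, 84, 83, 126, 179]
187 [72, 76, 175, 176, 175, 176, 174, 176, 176, 177, 105, 81, 81, 84, 84, 130, 180]
190 [73, 72, 175, 178, 176, 177, 175, 176, 176, 178, 105, 82, 84, 81, 85, 134, 177]
193 [71, 72, 146, 150, 152, 151, 154, 154, 155, 154, 99, 81, 80, 84, 101, 133, 181]
196 [72, 75, 73, 105, 64, 85, 150, 173, 170, 170, 94, 76, 49, 87, 135, 130, 86]
199 [72, 74, 74, 108, 51, 69, 151, 174, 173, 169, 132, 47, 35, 67, 76, 69, 70]
158 [[0.0468 0.0011 0.0046]]
162 [[0.0448 0.0011 0.0046]]
166 [[0.0427 0.0011 0.0046]]
170 [[0.0407 0.0011 0.0046]]
first rotate [-0.001 -0.002 -0.008] then d [ 0.002  -0.0012  0.202 ]
A 57 B 55 C 61 D 0 E 60
```

Request:
advance:
  increments:
    - [0.003,-0.0005,0.02,0,0,-0.008]
    - [0,0,0.05,0,0,0]
    - [0,0,0.05,0,0,0]
    - [0,0,0.05,0,0,0]
    - [0,0,0.025,0,0,0]
    - [0,0,0,0,0,0]

```text
t: 40.33
tcp_pos: [0.5284, 0.0269, 0.056]
tool_rot: [0.026, 1.0, -0.0, -0.002]
ft_force: [-0.5, 0.3, -0.5]
opening: 0.0131
grasp_force: 59.1
```

Run:
```python
from h import *
go(*tray(-1,-.025,.0015),.0215,-.05)
```

```text
first rotate [-0.001 -0.005 -0.003] then d [-0.0004  0.0008  0.0345]
```

Request:
advance:
  increments:
    - [0,0.0005,0.02,0,0,0]
    - [0,0,0.01,0,0,0]
    - [0,0,0.005,0,0,0]
    - [0,0,0,0,0,0]
    - [0,0,0,0,0,0]

```text
t: 40.95
tcp_pos: [0.5306, 0.029, 0.0235]
tool_rot: [0.025, 1.0, 0.0, 0.0]
ft_force: [1.1, 0.1, -2.4]
opening: 0.0132
grasp_force: 59.1
```

Request:
advance:
  increments:
    - [0,0,0,0,0,0]
    - [0,0,0,0,0,0]
    - [0,0,-0.02,0,0,0]
    - [0,0,-0.05,0,0,0]
    - [0,0,-0.05,0,0,0]
    - [0,0,-0.05,0,0,0]
    - [0,0,-0.05,0,0,0]
    - [0,0,0,0,0,0]
  jaw: 0.026

```text
t: 41.95
tcp_pos: [0.5327, 0.0291, 0.2474]
tool_rot: [0.025, 1.0, 0.0, 0.004]
ft_force: [-0.5, -0.1, -0.4]
opening: 0.0263
grasp_force: 0.0
```

Run:
```python
from h import *
chk()
cv2.imwrite("pics/w9.png",optics.get_image("wrist"))
go(.491,-.2345,.11,.071)
# vise geometry from side cam
print(ray("top",[(310,200),(315,225),(313,248)],.05).round(3))
```

```text
A 56 B 57 C 61 D 0 E 59 
first rotate [-0.     0.001 -0.122] then d [ 0.0575 -0.2601  0.1332]
[[ 0.478 -0.179  0.05 ]
 [ 0.397 -0.193  0.05 ]
 [ 0.324 -0.185  0.05 ]]
```

Request:
advance:
  increments:
    - [0.008,-0.06,0,0,0,-0.122]
    - [0.01,-0.06,0,0,0,0]
    - [0.01,-0.06,0,0,0,0]
    - [0.01,-0.06,0,0,0,0]
    - [0,-0.026,0,0,0,0]
    - [0,0,0,0,0,0]
    - [0,0,0,0,0,0]
  jaw: 0.05

```text
t: 42.92
tcp_pos: [0.503, -0.2371, 0.2415]
tool_rot: [-0.036, 0.999, 0.001, -0.001]
ft_force: [-0.3, 0.1, 0.4]
opening: 0.0499
grasp_force: 0.0
```

Run:
```python
from h import *
go(.511,-.239,.06,.071)
```

```text
first rotate [ 0.002 -0.002  0.   ] then d [-0.0079 -0.0025  0.1815]
```

Request:
advance:
  increments:
    - [-0.007,-0.0025,0.05,0,0,0]
    - [0,0,0.05,0,0,0]
    - [0,0,0.05,0,0,0]
    - [0,0,0.02,0,0,0]
    - [0,0,0,0,0,0]
    - [0,0,0,0,0,0]

```text
t: 43.68
tcp_pos: [0.5116, -0.2395, 0.0737]
tool_rot: [-0.036, 0.999, -0.0, 0.0]
ft_force: [-0.0, -0.6, -0.5]
opening: 0.0503
grasp_force: 0.0
```

Run:
```python
from h import *
go(.511,-.239,.004,.071)
cv2.imwrite("pics/w10.png",optics.get_image("wrist"))
```

```text
first rotate [-0.     0.001  0.001] then d [0.0006 0.0006 0.0697]
```

View pics/w10.png

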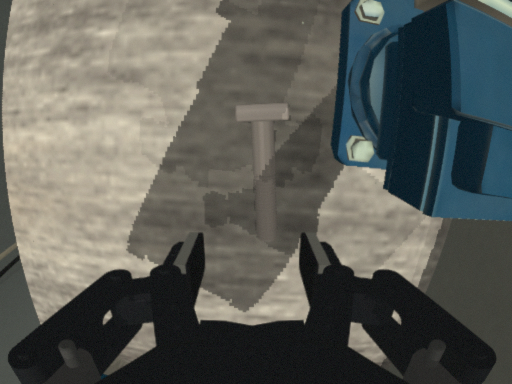

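Bolt D lies between the fingers, its head at (262,112) and its tip at (265,243). The vise body starts at column 390, clear of the gripper.

Run:
```python
from h import *
print(ray("wrist",[(265,243),(262,104)],.012))
```

```text
[[ 0.5378448  -0.22793596  0.012     ]
 [ 0.43616829 -0.23838887  0.012     ]]
```

Request:
advance:
  increments:
    - [0,0.002,0.03,0,0,0]
    - [0,0,0.025,0,0,0]
    - [0,0,0.01,0,0,0]
    - [0,0,0.005,0,0,0]
    - [0,0,0,0,0,0]

```text
t: 44.35
tcp_pos: [0.5113, -0.2383, 0.0036]
tool_rot: [-0.036, 0.999, -0.0, 0.0]
ft_force: [0.5, 0.5, 0.4]
opening: 0.05
grasp_force: 0.0
```

Request:
advance:
  increments:
    - [0.006,0,0,0,0,0]
    - [0.006,0,0,0,0,0]
    - [0,0,0,0,0,0]

```text
t: 44.72
tcp_pos: [0.4981, -0.239, 0.0031]
tool_rot: [-0.035, 0.999, 0.0, -0.0]
ft_force: [0.0, 0.2, 0.2]
opening: 0.0501
grasp_force: 0.0
```

Request:
advance:
  increments:
    - [0,0,0,0,0,0]
    - [0,0,0,0,0,0]
    - [0,0,0,0,0,0]
  jaw: 0.0
  squeeze: 70

```text
t: 45.1
tcp_pos: [0.4991, -0.239, 0.0033]
tool_rot: [-0.036, 0.999, -0.0, 0.0]
ft_force: [-1.3, 2.1, 5.1]
opening: 0.0133
grasp_force: 67.5
```

Request:
advance:
  increments:
    - [0,0,-0.02,0,0,0]
    - [0,0,-0.05,0,0,0]
    - [0,0,-0.05,0,0,0]
    - [0,0,-0.05,0,0,0]
    - [0,0,-0.05,0,0,0]
    - [0,0,-0.03,0,0,0]
    - [0,0,0,0,0,0]

```text
t: 45.98
tcp_pos: [0.5, -0.2396, 0.2562]
tool_rot: [-0.036, 0.999, -0.002, 0.003]
ft_force: [0.2, 0.0, -2.2]
opening: 0.013
grasp_force: 67.9
```

Run:
```python
from h import *
go(*tray(1,0,.010),.25,-.05)
```

```text
first rotate [-0.003  0.005  0.121] then d [-0.024   0.5293  0.0062]
```

Request:
advance:
  increments:
    - [-0.003,0.06,0,0,0,0.121]
    - [-0.003,0.06,0,0,0,0]
    - [-0.003,0.06,0,0,0,0]
    - [-0.003,0.06,0,0,0,0]
    - [-0.003,0.06,0,0,0,0]
    - [-0.003,0.06,0,0,0,0]
    - [-0.003,0.06,0,0,0,0]
    - [-0.003,0.06,0,0,0,0]
    - [0,0.05,0,0,0,0]
    - [0,0,0,0,0,0]

```text
t: 47.22
tcp_pos: [0.5408, 0.2922, 0.2509]
tool_rot: [0.023, 1.0, -0.0, -0.001]
ft_force: [0.0, -0.6, -1.7]
opening: 0.0131
grasp_force: 68.2
```

Run:
```python
from h import *
I=optics.get_image("wrist");b=I.astype(int)
for r in range(112,172,3):print(r,b[r,206:306:6,1].tolist())
p,r,s=tool()
for rw in (125,130,135,140,145): print(rw,r.inv().apply(ray("wrist",[(254,rw)],p[2]-.0045)-p).round(4))
go(*tray(1,0,.010),.05,-.05)
g=b[:,:,1]
```

```text
112 [79, 73, 153, 137, 148, 150, 138, 105, 94, 117, 117, 114, 121, 118, 161, 151, 144]
115 [86, 87, 151, 163, 146, 145, 139, 125, 131, 130, 126, 116, 107, 123, 138, 137, 137]
118 [120, 103, 113, 186, 181, 181, 170, 175, 177, 175, 175, 177, 202, 203, 204, 204, 209]
121 [104, 98, 101, 139, 146, 150, 104, 83, 136, 137, 96, 96, 104, 137, 132, 129, 171]
124 [72, 71, 69, 86, 86, 88, 100, 88, 88, 92, 88, 96, 95, 92, 88, 97, 202]
127 [83, 149, 110, 121, 123, 121, 189, 206, 201, 193, 187, 177, 169, 156, 139, 97, 204]
130 [85, 152, 124, 126, 129, 125, 205, 225, 224, 224, 225, 223, 222, 222, 220, 193, 207]
133 [85, 153, 129, 132, 133, 132, 194, 229, 228, 228, 228, 227, 226, 224, 223, 185, 205]
136 [86, 149, 131, 135, 134, 132, 134, 231, 231, 231, 232, 230, 231, 229, 229, 162, 205]
139 [107, 149, 125, 129, 128, 129, 128, 226, 226, 227, 227, 227, 227, 227, 228, 158, 202]
142 [114, 149, 125, 125, 126, 124, 125, 176, 222, 223, 222, 223, 224, 223, 223, 156, 18
[... 326 characters left out ...]
, 180, 185, 216, 203, 192, 158, 176]
157 [128, 236, 235, 149, 147, 149, 106, 115, 128, 132, 180, 180, 214, 214, 213, 155, 178]
160 [135, 238, 239, 149, 150, 151, 108, 118, 126, 132, 180, 207, 214, 211, 214, 161, 179]
163 [144, 235, 237, 188, 147, 146, 108, 118, 125, 128, 179, 209, 216, 214, 217, 165, 178]
166 [151, 237, 237, 166, 151, 148, 110, 118, 127, 116, 169, 210, 214, 214, 214, 169, 176]
169 [175, 239, 159, 152, 150, 151, 110, 117, 126, 116, 102, 212, 218, 215, 216, 186, 176]
125 [[0.0634 0.001  0.0047]]
130 [[0.0609 0.001  0.0047]]
135 [[0.0584 0.001  0.0047]]
140 [[0.0559 0.001  0.0046]]
145 [[0.0534 0.001  0.0046]]
first rotate [-0.002 -0.003  0.003] then d [-0.0098 -0.002   0.2009]
```

Run:
```python
from h import *
I=optics.get_image("wrist");cv2.imwrite("pics/d1.png",I);g=I[:,:,1].astype(int)
for c in(295,215,300):print(c,"front",g[108:128,c].tolist(),"back",g[185:215,c].tolist())
ux=np.array([.9988,-.05]);uy=np.array([.05,.9988])
for c in(215,300):
  for rw,z in((118,.03),(122,.03),(200,.016),(204,.016),(208,.016)):
    w=ray("wrist",[(c,rw)],z)[0,:2]-tray(1,0,0);print(c,rw,(w@ux).round(4),(w@uy).round(4))
```

```text
295 front [145, 150, 162, 156, 153, 150, 146, 143, 176, 206, 204, 184, 177, 142, 90, 89, 74, 97, 98, 118] back [100, 96, 98, 100, 96, 97, 96, 95, 97, 94, 85, 86, 91, 91, 94, 97, 97, 100, 111, 114, 114, 120, 122, 120, 116, 118, 119, 123, 109, 66]
215 front [146, 139, 132, 124, 119, 97, 81, 84, 99, 102, 104, 99, 95, 95, 90, 65, 66, 67, 88, 126] back [123, 128, 124, 124, 126, 127, 127, 126, 122, 125, 125, 123, 126, 125, 124, 126, 128, 124, 126, 128, 126, 117, 90, 47, 36, 46, 56, 59, 59, 41]
300 front [162, 176, 183, 166, 155, 147, 151, 142, 165, 201, 208, 203, 183, 150, 113, 164, 161, 194, 196, 194] back [165, 163, 162, 160, 161, 161, 160, 160, 160, 159, 161, 159, 160, 160, 158, 161, 159, 159, 159, 159, 162, 161, 162, 160, 161, 160, 158, 156, 136, 74]
215 118 -0.0635 -0.0445
215 122 -0.0585 -0.0446
215 200 0.0449 -0.0487
215 204 0.0505 -0.0489
215 208 0.0561 -0.0491
300 118 -0.064 0.0592
300 122 -0.059 0.0593
300 200 0.0446 0.065
300 204 0.0503 0.0653
300 208 0.0559 0.0656
```

View pics/d1.png

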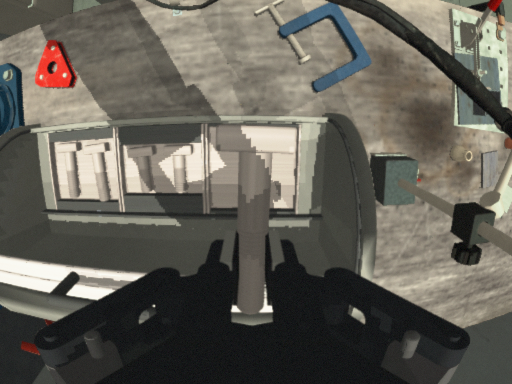

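The middle and right trays hold their bolts, two medium at (68,170) and (98,170) and two short at (145,165) and (180,168). The long tray is clear apart from the held bolt's shadow.

Request:
advance:
  increments:
    - [-0.0118,-0.0005,0.02,0,0,0.003]
    - [0,0,0.05,0,0,0]
    - [0,0,0.05,0,0,0]
    - [0,0,0.05,0,0,0]
    - [0,0,0.02,0,0,0]
    - [0,0,0,0,0,0]
    - [0,0,0,0,0,0]

```text
t: 48.2
tcp_pos: [0.5552, 0.2886, 0.0646]
tool_rot: [0.027, 1.0, 0.001, 0.001]
ft_force: [0.0, -0.5, -1.5]
opening: 0.0132
grasp_force: 68.3
```

Run:
```python
from h import *
go(*tray(1,0,.013),.0205,-.05)
```

```text
first rotate [ 0.001  0.003 -0.003] then d [ 0.0018 -0.001   0.0441]
```

Request:
advance:
  increments:
    - [0.0015,-0.001,0.02,0,0,0]
    - [0,0,0.012,0,0,0]
    - [0,0,0.006,0,0,0]
    - [0,0,0.003,0,0,0]
    - [0,0,0,0,0,0]
    - [0,0,0,0,0,0]

```text
t: 48.95
tcp_pos: [0.5524, 0.2876, 0.0222]
tool_rot: [0.026, 1.0, 0.0, 0.0]
ft_force: [-0.3, 1.1, -2.2]
opening: 0.0129
grasp_force: 68.4
```

Run:
```python
from h import *
go(*tray(1,0,.013),.0205,-.05)
```

```text
first rotate [ 0.     0.    -0.003] then d [-0.001   0.0002  0.0017]
```

Request:
advance:
  increments:
    - [0,0,0.002,0,0,0]
    - [0,0,0,0,0,0]

```text
t: 49.2
tcp_pos: [0.5521, 0.2875, 0.0199]
tool_rot: [0.026, 1.0, 0.0, -0.0]
ft_force: [-0.3, 0.8, -2.2]
opening: 0.0132
grasp_force: 68.4
```

Request:
advance:
  increments:
    - [0,0,0,0,0,0]
    - [0,0,0,0,0,0]
    - [0,0,-0.02,0,0,0]
    - [0,0,-0.05,0,0,0]
    - [0,0,-0.05,0,0,0]
    - [0,0,-0.05,0,0,0]
    - [0,0,-0.05,0,0,0]
    - [0,0,0,0,0,0]
  jaw: 0.026

```text
t: 50.2
tcp_pos: [0.5547, 0.2887, 0.2465]
tool_rot: [0.026, 1.0, 0.002, 0.005]
ft_force: [0.2, -0.2, -0.5]
opening: 0.0261
grasp_force: 0.0
```

Run:
```python
from h import *
I=optics.get_image("wrist");cv2.imwrite("pics/w11.png",I);chk()
t=optics.get_image("top");cv2.imwrite("pics/t11.png",t)
ux=np.array([.9988,-.05]);uy=np.array([.05,.9988])
b=I[:,:,1].astype(int)
px=proj("wrist",np.r_[tray(1,0,-.05),.024]);print(px,proj("wrist",np.r_[tray(1,0,.05),.032]))
u=int(px[0,0])
for r in range(105,150,3):print(r,b[r,u-30:u+31:5].tolist())
for r in range(180,215,3):print(r,b[r,u-30:u+31:5].tolist())
```

```text
A 58 B 54 C 64 D 73 E 61 
[[252.14737873 119.35800053]] [[252.35778637 201.47517222]]
105 [178, 179, 175, 150, 153, 153, 154, 153, 154, 167, 170, 170, 172]
108 [101, 137, 141, 148, 101, 78, 86, 130, 128, 108, 82, 82, 130]
111 [109, 106, 105, 96, 87, 85, 90, 90, 95, 97, 98, 111, 114]
114 [230, 237, 162, 197, 165, 175, 179, 178, 174, 209, 231, 232, 154]
117 [239, 239, 236, 229, 201, 213, 219, 221, 219, 218, 238, 237, 236]
120 [178, 237, 237, 222, 207, 207, 207, 209, 210, 213, 223, 235, 234]
123 [147, 235, 235, 197, 173, 164, 166, 160, 176, 208, 216, 234, 233]
126 [146, 235, 237, 238, 233, 182, 193, 212, 215, 216, 216, 237, 237]
129 [148, 157, 237, 237, 234, 181, 195, 208, 212, 213, 211, 233, 235]
132 [144, 147, 234, 236, 232, 194, 193, 209, 212, 214, 216, 224, 236]
135 [144, 143, 199, 234, 230, 211, 196, 205, 213
[... 365 characters left out ...]
184]
183 [121, 121, 120, 121, 120, 101, 100, 114, 120, 119, 114, 85, 174]
186 [121, 123, 124, 123, 123, 102, 99, 117, 122, 122, 119, 85, 177]
189 [122, 123, 122, 120, 120, 100, 102, 114, 122, 122, 120, 91, 177]
192 [127, 123, 121, 122, 123, 102, 97, 124, 120, 120, 118, 116, 180]
195 [118, 118, 114, 112, 115, 116, 117, 114, 115, 117, 114, 115, 176]
198 [38, 34, 36, 37, 36, 37, 35, 34, 36, 33, 35, 36, 42]
201 [52, 51, 55, 55, 55, 53, 53, 55, 54, 56, 60, 61, 83]
204 [39, 34, 31, 39, 35, 36, 35, 32, 35, 35, 35, 43, 39]
207 [54, 55, 56, 55, 55, 56, 54, 55, 56, 56, 52, 102, 100]
210 [77, 74, 78, 74, 75, 73, 73, 74, 75, 72, 109, 154, 152]
213 [77, 74, 73, 74, 73, 75, 74, 77, 73, 101, 156, 154, 152]
```

Run:
```python
import cv2
I=cv2.imread("pics/w11.png");cv2.imwrite("pics/w11c.png",cv2.resize(I[95:215,20:310],None,fx=2.7,fy=2.7,interpolation=cv2.INTER_CUBIC))
```

```text
(no output)
```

View pics/w11c.png

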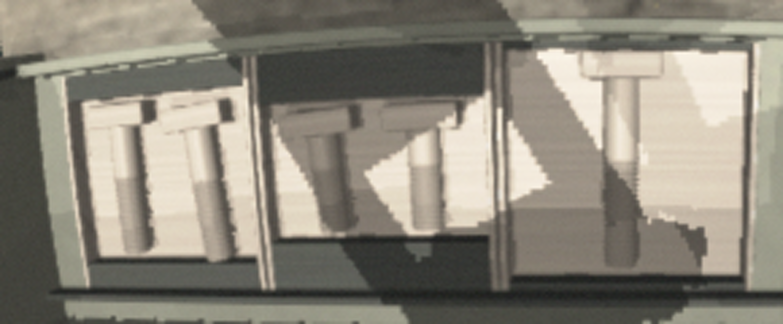

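All five bolts lie flat and lengthwise: two in medium (125,175) and (205,180), two in short (325,165) and (425,165), one in long (620,160).

Request:
advance:
  increments:
    - [0.02,0,-0.05,0,0,0.175]
    - [0,0,0,0,0,0.175]
    - [0,0,0,0,0,0.175]
    - [0,0,0,0,0,0.175]
    - [0,0,0,0,0,0.175]
    - [0,0,0,0,0,0.175]
    - [0,0,0,0,0,0.175]
    - [0,0,0,0,0,0.175]
    - [0,0,0,0,0,0.175]
    - [0,0,0,0,0,0]
  jaw: 0.034

```text
t: 51.6
tcp_pos: [0.5315, 0.2881, 0.2884]
tool_rot: [0.726, 0.687, -0.001, -0.0]
ft_force: [0.2, 0.4, -1.0]
opening: 0.034
grasp_force: 0.0
```

Run:
```python
from h import *
p,r,s=tool();print(r.as_matrix().round(3),s["joint_pos"].round(2))
d=r.inv().apply(np.array([.6115,.1655,.28])-p);print(d.round(4))
I=optics.get_image("top");cv2.imwrite("pics/t12.png",I)
hp=proj("top",[.6115,.1655,.217])[0];print(hp)
g=I[:,:,1].astype(int);u,v=int(hp[0]),int(hp[1])
print(np.array([g[r,u-24:u+25:4] for r in range(v-12,v+14,2)]))
```

```text
[[ 0.055  0.998 -0.003]
 [ 0.998 -0.055 -0.001]
 [-0.002 -0.003 -1.   ]] [ 0.48  0.34  1.62 -0.    1.19  0.53]
[-0.118   0.0867  0.0083]
[195.55194288 146.05894028]
[[142 140 135 134 132 129 124 122 118 117 114 114 110]
 [120 121 122 126 126 127 123 123 118 115 111 108 102]
 [ 92  91  93  93  97  98 102 104 106 109 109 103 103]
 [183 171 167 169 164 134 111 100  93  93  96  88  89]
 [231 211 156 218 229 226 226 227 228 228 225 204 186]
 [230  91  69 108 116 130 128 149 174 171 204 221 231]
 [164  77  51  85  87  89  92  98  98  98  98 126 231]
 [155 115  40 117 116 105 103  96  97  92  85  50 203]
 [154 139  65 124 164 173 172 172 130 170 131  41 233]
 [ 99 112 104 111 142 216 205 226 227 222 219 158 238]
 [ 69  71  69  68  69  76  76  87  91  96 104 123 133]
 [ 71  70  69  74  72  72  73  72  69  69  70  70  68]
 [ 71  71  71  72  72  71  73  72  72  71  71  71  70]]
```

Request:
advance:
  increments:
    - [-0.059,0.043,0,0,0,0]
    - [-0.059,0.0437,0,0,0,0]
    - [0,0,0,0,0,0]
    - [0,0,0,0,0,0]

```text
t: 52.15
tcp_pos: [0.6, 0.1835, 0.2893]
tool_rot: [0.727, 0.687, -0.001, -0.0]
ft_force: [-0.4, 0.1, -0.4]
opening: 0.0339
grasp_force: 0.0
```

Run:
```python
from h import *
p,r,s=tool()
print(r.inv().apply(np.array([.6115,.1655,.202])-p).round(4))
```

```text
[-0.0173  0.0126  0.0872]
```

Request:
advance:
  increments:
    - [-0.0173,0.0126,0,0,0,0]
    - [0,0,0.04,0,0,0]
    - [0,0,0.03,0,0,0]
    - [0,0,0.012,0,0,0]
    - [0,0,0.005,0,0,0]
    - [0,0,0,0,0,0]

```text
t: 52.9
tcp_pos: [0.6124, 0.166, 0.2036]
tool_rot: [0.727, 0.687, 0.0, 0.0]
ft_force: [0.1, -0.3, -0.6]
opening: 0.0343
grasp_force: 0.0
```

Request:
advance:
  increments:
    - [0,0,0,0,0,0]
    - [0,0,0,0,0,0]
    - [0,0,0,0,0,0]
  jaw: 0.0
  squeeze: 50

```text
t: 53.28
tcp_pos: [0.6122, 0.166, 0.2042]
tool_rot: [0.727, 0.687, 0.001, 0.0]
ft_force: [-2.8, 0.7, 5.9]
opening: 0.0104
grasp_force: 48.9
```

Request:
advance:
  increments:
    - [0,-0.028,0.0022,0,0,0]
    - [0,-0.0272,0.0063,0,0,0]
    - [0,-0.026,0.0103,0,0,0]
    - [0,0,0,0,0,0]
    - [0,0,0,0,0,0]

```text
t: 53.9
tcp_pos: [0.53, 0.1706, 0.185]
tool_rot: [0.727, 0.687, -0.001, -0.001]
ft_force: [-6.3, 1.1, 10.6]
opening: 0.01
grasp_force: 51.5
```

Request:
advance:
  increments:
    - [0,-0.0255,0.0138,0,0,0]
    - [0,-0.0219,0.0172,0,0,0]
    - [0,-0.019,0.0204,0,0,0]
    - [0,0,0,0,0,0]
    - [0,0,0,0,0,0]

```text
t: 54.52
tcp_pos: [0.4657, 0.1745, 0.1326]
tool_rot: [0.727, 0.687, 0.001, 0.0]
ft_force: [4.8, 2.1, -8.1]
opening: 0.0102
grasp_force: 50.5
```

Request:
advance:
  increments:
    - [0,-0.0152,0.0232,0,0,0]
    - [0,-0.0115,0.0253,0,0,0]
    - [0,0,0,0,0,0]
    - [0,0,0,0,0,0]

```text
t: 55.02
tcp_pos: [0.4383, 0.1759, 0.0842]
tool_rot: [0.727, 0.687, 0.0, -0.0]
ft_force: [1.2, 3.7, -7.0]
opening: 0.0102
grasp_force: 51.4
```

Request:
advance:
  increments:
    - [0,-0.006,0.0265,0,0,0]
    - [0,-0.002,0.0265,0,0,0]
    - [0,0,0,0,0,0]
    - [0,0,0,0,0,0]

```text
t: 55.52
tcp_pos: [0.4264, 0.1763, 0.0305]
tool_rot: [0.727, 0.686, -0.003, -0.002]
ft_force: [-12.2, 13.2, -2.1]
opening: 0.0097
grasp_force: 53.5
```

Request:
advance:
  increments:
    - [0,-0.003,0.004,0,0,0]
    - [0,0,0.004,0,0,0]
    - [0,0,0,0,0,0]
    - [0,0,0,0,0,0]

```text
t: 56.02
tcp_pos: [0.4262, 0.1767, 0.026]
tool_rot: [0.727, 0.686, -0.0, -0.001]
ft_force: [-12.9, 3.4, 38.9]
opening: 0.01
grasp_force: 60.1
```

Request:
advance:
  increments:
    - [0,0,0,0,0,0]
    - [0,-0.002,0,0,0,0]
    - [0,0,0,0,0,0]
    - [0,0,-0.02,0,0,0]
    - [0,0,-0.04,0,0,0]
    - [0,0,-0.05,0,0,0]
    - [0,-0.03,-0.05,0,0,0]
    - [0,-0.05,-0.05,0,0,0]
    - [0,0,0,0,0,0]
  jaw: 0.025

```text
t: 57.15
tcp_pos: [0.3502, 0.181, 0.2302]
tool_rot: [0.727, 0.687, 0.003, 0.001]
ft_force: [0.8, 0.1, 0.3]
opening: 0.0248
grasp_force: 0.0
```

Run:
```python
from h import *
I=optics.get_image("wrist");cv2.imwrite("pics/w13.png",I)
g=I[:,:,1].astype(int)
for z,q in((.043,0),(.0524,.05),(.0617,.1)):
    a=.07+q;P=np.array([[.6125-.187*np.cos(a)*.9988+.05*y, .1645+.187*np.cos(a)*.05+y,.03+.187*np.sin(a)] for y in(.04,0,-.04)]);print(q,proj("wrist",P).round(1).tolist())
m=proj("wrist",[.6125-.1865,.1738,.043])[0].astype(int);print(m)
for dy in(-30,-15,0,15):print(g[m[1]+dy,m[0]-20:m[0]+60:2].tolist())
t=optics.get_image("top");cv2.imwrite("pics/t13.png",t);a=cv2.imread("pics/top0.png")
d=cv2.absdiff(a,t).max(2);print("door diff",(d[125:222,120:275]>35).sum(), "magnet",(d[222:252,240:268]>40).sum(),"pliers",(d[236:260,325:382]>40).sum())
cv2.imwrite("pics/diff.png",d)
ys,xs=np.where(d[125:222,120:275]>35);print(np.histogram(ys+125,8),np.histogram(xs+120,8))
```

```text
0 [[318.6, 142.1], [317.3, 176.8], [315.5, 209.8]]
0.05 [[321.2, 143.0], [319.8, 178.6], [317.9, 212.4]]
0.1 [[324.4, 143.9], [322.9, 180.4], [320.8, 215.0]]
[317 176]
[77, 63, 65, 113, 120, 119, 117, 66, 54, 77, 90, 98, 88, 93, 157, 151, 137, 124, 129, 131, 132, 142, 123, 65, 62, 62, 98, 101, 101, 140, 141, 120, 122, 129, 197, 144, 140, 142, 139, 149]
[77, 72, 64, 63, 73, 107, 63, 67, 58, 80, 93, 95, 83, 132, 162, 166, 139, 115, 124, 131, 135, 134, 101, 63, 64, 71, 103, 98, 114, 185, 118, 121, 125, 152, 189, 141, 142, 144, 145, 152]
[74, 67, 63, 69, 69, 61, 60, 61, 44, 54, 94, 90, 81, 137, 135, 126, 127, 130, 136, 134, 134, 134, 64, 61, 61, 102, 100, 103, 134, 140, 120, 122, 132, 197, 135, 138, 141, 144, 152, 207]
[72, 67, 66, 69, 65, 67, 69, 50, 46, 48, 54, 52, 65, 90, 144, 141, 130, 131, 136, 136, 134, 105, 62, 61, 72, 100, 98, 118, 193, 119, 120, 126, 169, 180, 139, 143, 144, 151, 165, 184]
door diff 1988 magnet 112 pliers 0
(array([ 59, 120, 176,  64,  37, 261, 393, 878]), array([138.   , 148.375, 158.75 , 169.125, 179.5  , 189.875, 200.25 ,
       210.625, 221.   ])) (array([211, 382, 493, 308, 168, 226,  96, 104]), array([124.   , 141.875, 159.75 , 177.625, 195.5  , 213.375, 231.25 ,
       249.125, 267.   ]))
```

Request:
advance:
  increments:
    - [0.06,0,-0.02,0,0,0]
    - [0.06,-0.02,0,0,0,0]
    - [0.06,-0.02,0,0,0,0]
    - [0.06,-0.02,0,0,0,0]
    - [0.06,-0.02,0,0,0,0]
    - [0.06,-0.02,0,0,0,0]
    - [0.05,-0.02,0,0,0,0]
    - [0,0,0,0,0,0]

```text
t: 58.25
tcp_pos: [0.2545, 0.5954, 0.2436]
tool_rot: [0.726, 0.688, -0.001, 0.0]
ft_force: [0.5, -0.9, -0.2]
opening: 0.0249
grasp_force: 0.0
```

Run:
```python
from h import *
print(tool()[2]["joint_pos"].round(2))
t=optics.get_image("top");cv2.imwrite("pics/t14.png",t);a=cv2.imread("pics/top0.png")
d=cv2.absdiff(a,t).max(2);print("door diff",(d[125:222,120:275]>35).sum(), "magnet",(d[222:252,240:268]>40).sum(),"pliers",(d[236:260,325:382]>40).sum())
for n,(x0,y0,x1,y1) in dict(handle=(176,203,226,220),slatsR=(215,140,268,205),slatsL=(140,140,190,200),fixed=(215,85,280,118)).items():
    # image gradient in vertical, subpixel via upscaled matching
    A=cv2.resize(a[y0:y1,x0:x1],None,fx=4,fy=4,interpolation=cv2.INTER_CUBIC);B=cv2.resize(t[y0-5:y1+5,x0-5:x1+5],None,fx=4,fy=4,interpolation=cv2.INTER_CUBIC)
    m=cv2.matchTemplate(B,A,cv2.TM_CCOEFF_NORMED);_,v,_,l=cv2.minMaxLoc(m);print(n,round(v,3),(np.array(l)-20)/4)
```

```text
[1.15 0.44 1.56 0.   1.13 1.2 ]
door diff 629 magnet 0 pliers 0
handle 0.894 [0.25 0.5 ]
slatsR 0.925 [ 0.   -0.75]
slatsL 0.866 [2. 4.]
fixed 0.998 [0. 0.]
```

Run:
```python
from h import *
a=cv2.imread("pics/top0.png");t=cv2.imread("pics/t14.png")
def P(q,r,off,y=0):
    A=q+off;return [.6125-r*np.cos(A)*.9988+.05*y,.1645+r*np.cos(A)*.05+y,.03+r*np.sin(A)]
for off,r in((.07,.187),(.6,.145),(1.0,.145),(1.3,.145)): print(off,(proj("top",P(.05,r,off))-proj("top",P(0,r,off))).round(2))
for c in range(235,266,6):
    s=slice(136,205)
    A=a[s,c-2:c+3].mean((1,2));B=t[s,c-2:c+3].mean((1,2))
    A=A-cv2.GaussianBlur(A[:,None],(1,9),3).ravel();B=B-cv2.GaussianBlur(B[:,None],(1,9),3).ravel()
    x=np.arange(len(A));sh=np.arange(-6,6.1,.25);sc=[np.corrcoef(A[8:-8],np.interp(x+k,x,B)[8:-8])[0,1] for k in sh]
    i=int(np.argmax(sc));print(c,sh[i],round(sc[i],2),"at0",round(sc[24],2))
for c in(190,200,210):print(c,a[200:222,c].mean(1).round().tolist(),t[200:222,c].mean(1).round().tolist())
```

```text
0.07 [[-0.43 -0.66]]
0.6 [[-0.21 -1.71]]
1.0 [[-0.06 -2.28]]
1.3 [[ 0.07 -2.42]]
235 -1.75 0.61 at0 -0.05
241 -1.5 0.54 at0 0.19
247 4.0 0.48 at0 0.16
253 3.75 0.57 at0 0.11
259 -1.5 0.53 at0 0.17
265 4.0 0.44 at0 0.32
190 [149.0, 150.0, 154.0, 134.0, 124.0, 98.0, 125.0, 144.0, 136.0, 131.0, 131.0, 139.0, 145.0, 136.0, 97.0, 98.0, 90.0, 96.0, 126.0, 143.0, 141.0, 134.0] [151.0, 147.0, 149.0, 153.0, 107.0, 94.0, 127.0, 144.0, 136.0, 131.0, 130.0, 138.0, 148.0, 156.0, 141.0, 100.0, 97.0, 95.0, 109.0, 131.0, 126.0, 127.0]
200 [157.0, 163.0, 167.0, 119.0, 95.0, 92.0, 111.0, 138.0, 140.0, 131.0, 131.0, 145.0, 157.0, 145.0, 107.0, 99.0, 99.0, 84.0, 96.0, 120.0, 121.0, 126.0] [167.0, 171.0, 133.0, 123.0, 102.0, 91.0, 111.0, 139.0, 139.0, 131.0, 129.0, 146.0, 158.0, 158.0, 146.0, 117.0, 98.0, 100.0, 86.0, 89.0, 115.0, 119.0]
210 [180.0, 148.0, 146.0, 150.0, 140.0, 140.0, 104.0, 122.0, 134.0, 138.0, 141.0, 142.0, 147.0, 148.0, 136.0, 100.0, 101.0, 90.0, 104.0, 132.0, 136.0, 136.0] [165.0, 173.0, 163.0, 148.0, 152.0, 125.0, 103.0, 121.0, 133.0, 140.0, 139.0, 142.0, 149.0, 154.0, 163.0, 154.0, 110.0, 99.0, 94.0, 104.0, 126.0, 126.0]
```

```bash
python3 -c "
from workcell import bot, optics, sign_off
print(sign_off())"
```

```text
the job is handed in; nothing more can be done
None
```

The job is handed in at about 58 s of robot time: I opened the tambour, sorted all five bolts (two short, two medium, one long) into their trays, and rolled the door down until it hit its stop (inferred from the force, no angle reading); the top camera showed no change at the magnet or pliers, and sign-off returned no verdict.

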